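Set the stone slab up for eyelets

ROBOT

A 6-joint arm with a two-finger parallel gripper is mounted at the origin on a cart in front of the work surface, level with it; the furniture and walls round the work are solid. World frame = base frame: x ahead of the robot, y to its left, z up, the work surface at z = 0. Lengths are in m, angles in degrees, forces in N, time in s.
With the tool pointing down it reaches from about 0.35 to 0.875 m from the base axis. Payload 4.2 kg.
Tool frame: the origin (TCP) lies midway between the tips of the shut fingers; the grasp point (between the pads) lies 19 mm behind it; z points along the fingers, y is the line along which they close (so a half turn about z gives the same grasp; the last joint's range is limited). The gripper opens to 87 mm and grips with 3 to 60 N. Pads are 19 mm wide; open, the fingers measure 117 mm over their backs; the gripper's body (75 mm by 190 mm) begins 51 mm behind the grasp point.
Start: joints at [-54.798, 22.042, 0.453, 0, -68.411, -14.817], TCP at [0.218, -0.586, 0.223] pointing down, gripper open.
Joint ranges: [-179.83, 179.83], [-69.29, 118.12], [-61.27, 80.66], [-181.25, 117.63], [-171.15, -9.14], [-177.46, 177.46]. Speed limits (degrees/s): [159.86, 159.86, 180, 180, 180, 180].

INTERFACE

Orientations are given as a 3x3 rotation matrix whose columns are the frame's x, y, z axes.
In Python, from station import * gives the robot as it stands. The module is installed in compiled form; this text tells all that it offers.
- The arm moves only by the tool servo_tool, never from a script. Its argument "deltas" is a list of rows, each an object of numbers: "tx", "ty", "tz": the shift along the tool's x, y, z in mm; "ax", "ay", "az": the turn, a rotation vector about the tool's x, y, z in rad; "claw": the finger opening in mm, from 0 to 87. In form: [{"tx": .., "ty": .., "tz": .., "ax": .., "ay": .., "az": .., "claw": ..}, ...]. A call has 1 to 12 rows; each row is the pose to reach, as a shift and turn from the pose commanded when the call began, along the tool's axes at that moment; what a row does not reach only later rows make up. A row lasts 1/12 s, in which the tool goes at most 41.7 mm and 7.16 degrees, less where a joint would pass 70% of its speed; a pose out of reach is approached as far as the arm can. A call with a gripper value outside its range is refused whole. The fingers move at their own pace and stop on an object; the grip force is fixed at half the most. Time passes only in rows, so rows that repeat a pose let the fingers close. It gives the time, the measured TCP pose, the force, the opening and the grip force at its end, in the units of the state.
- sense(): the state, without advancing time (a new reading comes with each control period).
- capture(name): name is "scene" or "side" or "wrist"; returns the picture (420x560x3 uint8, blue, green, red); there is no depth.
- calibration(name): a dict with "fx", "fy", "cx", "cy" (pixels), "cam_to_world" (4x4, takes a point from camera to world coordinates); the wrist camera has in their place "hand_eye" (4x4, takes a point from camera to tool coordinates, whose origin is the TCP and whose axes are the flange's). Camera axes: x right, y down, z forward; pixel columns grow to the right and rows downward; lengths in m; the calibration is good to about 2 mm. The wrist camera is an equidistant fisheye: a pixel r from the principal point sees the ray r / f radians off the axis. A picture is of the moment at which its call begins: read the wrist's pose just before it. calibration takes no time and is no camera call.
- finish_job(): hands the job in; it is judged then, once.
Trained networks look in the newest picture that a camera, given by its name, has taken for a name from the list of things; names that differ only in an ending like _2 or _b are one class to them, and where a whole thing is asked for, a point or a joint stands for the part that bears it (a point fixed in the world has none). Each returns a list of dicts, best first, with "confidence" (0 to 1); they miss things now and then, are a little off and sometimes report something else, mostly with a low value. They report only what shows in the picture. A call takes as long as a camera call. They do not tell look-alikes from the thing itself.
- recognise(label, camera): "xyz" ([x, y, z] in m, in the coordinates of the camera as it stood for that picture, good to about 4 mm: the middle of the surface that is visible of it).
- trace(label, camera): "mask" (420x560 bool, what is visible of it).
The state is a dict: "time_s": time; "joints": joint angles; "joint_velocities": joint speeds; "effort": joint torques, N m; "tcp_pos": TCP position; "ee_rot": TCP orientation; "wrist_force": force on the tool from outside, world axes, zero at the start; "moment": the same for the moment, N m; "gripper_width": opening from 0.0 (shut) to 1.0 (fully open); "gripper_force": force on a finger pad.
Only numpy, scipy, OpenCV 4.12 (cv2) and the standard library are available. Lean on these libraries where they do the work, as an engineer would, in place of code of your own. Each camera call takes 0.05 s, during which the arm holds its last target. There are 200 camera calls.

TASK

Set the stone slab up for large eyelets: the beech block flat on the middle of the slab's left half, its long side running away from you, the large steel die on the middle of the slab's right front quarter, and the tin of eyelets behind the die on the middle of the right rear quarter. From the tool stand take the hole cutter (flat top, dark window in its side) and stand it upright on the middle of the beech block, never letting it touch the stone or a steel die, and take the thick round-topped setter and stand it upright in the large die, its nose fully home in the hole. Leave the slim punch in the stand and the small die where it lies.

Things in the scene. Friction and masses are not known exactly. Their poses are not given: they have to be found in the camera images.
- slab: black granite slab 225 x 195 x 16 mm, immovable, left or right of the bench's middle (stand on the other side); origin: centre of its underside, top 16 mm above. Own x axis along its long side, pointing to the robot's left; own y towards the robot; turned up to 0.12 rad. In its frame (mm): left half's middle (56, 0), right front quarter's (-56, 45), right rear quarter's (-56, -45).
- stand: wooden tool stand 62 (x) x 212 (y) x 70 mm high, immovable; origin: centre of its underside. Four round upright wells 28 mm wide, 60 mm deep (floor 10 mm above the bench), in a row along its y axis at y = -78, -26, 26, 78 mm; the row runs across the bench, turned up to 0.25 rad. Three wells hold a tool each in any order, the one at +78 is empty.
- block: flat beech block, 58 (x) x 96 (y) x 18 mm high, about 70 g, loose on the bench; origin at the centre of its underside; long side along its y axis.
- die_large: large steel base die, a disc 50 mm across and 22 mm high, about 0.3 kg, with a round hole 19 mm wide and 14 mm deep in the middle of its top; loose on the bench; origin at the centre of its underside.
- die_small: small steel base die, a disc 32 mm across and 20 mm high with a hole 9 mm wide; stays where it lies; origin at the centre of its underside.
- tin: open round aluminium tin with brass eyelets lying in it (they stay in), 52 mm across and 22 mm high, straight sides, about 90 g; loose on the bench; origin at the centre of its underside.
- cutter: steel hole cutter 130 mm tall, standing edge down in a well; origin: centre of the cutting edge (lower end, 21 mm wide), z up along it. Shank 26 mm wide from 12 to 70 mm above the edge, then a 20 mm wide neck with a dark window in its side and a flat top. About 0.26 kg. In the well, everything more than 60 mm above the edge is clear of the stand.
- setter: eyelet setter, steel rod 26 mm wide with rounded top and dark knurled grip (78 to 96 mm up), 115 mm tall, standing nose down in a well; origin: tip of its nose, z up along it. Nose 10 mm long, 9 mm wide at the tip and 12 mm at its root, then a flat shoulder that rests on the die when fully home (tip then 12 mm above the die's underside). About 0.34 kg.
- slim_punch: slim steel punch, 120 mm tall, standing in a well of the stand: 26 mm wide up to 70 mm, above that a thin stem 11 mm wide; stays in its well; origin at the centre of its lower end.
Things that resemble listed ones, but are neither listed nor needed, are in the scene too. What is shaped like the setter but pink is not meant.

How it is judged:
By the outcome, as a careful person would: the job done as asked, in the order asked, and still so for the second after the job is handed in, with the robot touching nothing.
It also fails if it takes over 131 s, if anything falls off the work surface, if the arm or the gripper's body presses on something with over 40 N, if the wrist force passes 120 N, or if a joint passes its speed limit or range.

## Working session

There is one attempt and no reset: what is moved stays moved. The work goes in short steps, Python scripts to look and compute and a tool call to move; the robot and the scene stay as the last step left them, time stands still between calls to the robot, and variables do not carry over. Pictures are saved under pics/ and viewed, at most 14 in all, crops included, and the job is handed in when it is done.

Besides the shell and the picture viewer there is one more tool, called after "Emit:" in YAML: its name, and indented under it one key for each argument. servo_tool: Moves the arm, as the interface text tells. Its arguments: {"type":"object","properties":{"deltas":{"type":"array","items":{"type":"object","properties":{"tx":{"type":"number"},"ty":{"type":"number"},"tz":{"type":"number"},"ax":{"type":"number"},"ay":{"type":"number"},"az":{"type":"number"},"claw":{"type":"number"}}}}},"required":["deltas"]}

```bash
mkdir -p pics; cat > h.py <<'E'
from station import *
import numpy as np, cv2
def ray(cam,u,v):
    c=calibration(cam)
    return c
def world(cam,p,s=None):
    c=calibration(cam)
    if cam=="wrist":
        s=s or sense(); q=(np.array(c["hand_eye"])@np.r_[p,1])[:3]
        return np.array(s["tcp_pos"])+np.array(s["ee_rot"])@q
    return (np.array(c["cam_to_world"])@np.r_[p,1])[:3]
def onplane(cam,u,v,z,s=None):
    c=calibration(cam); x=(u-c["cx"])/c["fx"]; y=(v-c["cy"])/c["fy"]
    if cam=="wrist":
        r=np.hypot(x,y); d=np.array([x/r*np.sin(r),y/r*np.sin(r),np.cos(r)]) if r>1e-9 else np.array([0,0,1.])
    else: d=np.array([x,y,1.])
    a=world(cam,np.zeros(3),s); b=world(cam,d,s); 
    return a+(b-a)*(z-a[2])/(b-a)[2]
E
python3 - <<'E'
from h import *
s=sense(); print(s)
for n in ["scene","side","wrist"]:
    cv2.imwrite(f"pics/{n}0.png",capture(n)); c=calibration(n); print(n,{k:np.round(v,3).tolist() for k,v in c.items()})
L=["slab","stand","block","die_large","die_small","tin","cutter","setter","slim_punch"]
for n in ["scene","side"]:
    for l in L:
        for r in recognise(l,n): print(n,l,round(r["confidence"],2),np.round(world(n,r["xyz"]),3))
E
```

```text
{'time_s': 0.0, 'joints': array([-5.47990547e+01,  2.20921818e+01,  3.80889176e-01, -2.88456930e-02,
       -6.84116116e+01, -1.48150758e+01]), 'joint_velocities': array([ 0.01795624,  0.02919445, -0.05271429, -0.00894563, -0.04968627,
        0.02838895]), 'effort': array([-1.20958052e-04, -3.90666497e+01,  1.87402725e+01,  4.21996057e+00,
        1.08666791e-02, -2.05538454e-04]), 'tcp_pos': array([ 0.21750931, -0.58529539,  0.22145259]), 'ee_rot': array([[-9.37432571e-01, -3.48165830e-01, -8.53967165e-04],
       [-3.48166864e-01,  9.37430394e-01,  2.02264021e-03],
       [ 9.63205684e-05,  2.19341188e-03, -9.99997590e-01]]), 'wrist_force': array([ 0.11914615, -0.846154  ,  0.53522219]), 'moment': array([-0.01478878, -0.00462333,  0.00614469]), 'gripper_force': 0.0, 'gripper_width': 1.0045182534705477}
scene {'fx': 455.428, 'fy': 455.428, 'cx': 284.924, 'cy': 212.492, 'cam_to_world': [[-0.791, -0.417, 0.447, 0.062], [-0.611, 0.562, -0.557, 0.546], [-0.019, -0.714, -0.7, 0.765], [0.0, 0.0, 0.0, 1.0]]}
side {'fx': 499.513, 'fy': 499.513, 'cx': 281.025, 'cy': 207.925, 'cam_to_world':
[... 565 characters left out ...]
0.436 0.053 0.01 ]
scene cutter 0.8 [ 0.519 -0.317  0.103]
scene setter 0.81 [ 0.415 -0.193  0.075]
scene setter 0.71 [ 0.509 -0.206  0.106]
scene setter 0.3 [0.513 0.275 0.015]
scene slim_punch 0.63 [ 0.521 -0.265  0.089]
scene slim_punch 0.41 [0.512 0.274 0.012]
side slab 0.79 [0.518 0.281 0.018]
side stand 0.86 [ 0.519 -0.172  0.067]
side block 0.84 [ 0.554 -0.035  0.021]
side die_large 0.59 [ 0.45  -0.042  0.022]
side die_small 0.62 [0.65  0.063 0.02 ]
side die_small 0.38 [ 0.516 -0.174  0.066]
side tin 0.9 [0.431 0.046 0.016]
side cutter 0.42 [ 0.522 -0.316  0.115]
side setter 0.76 [ 0.515 -0.212  0.1  ]
side setter 0.76 [ 0.419 -0.194  0.073]
side slim_punch 0.54 [ 0.513 -0.267  0.116]
```

View pics/scene0.png

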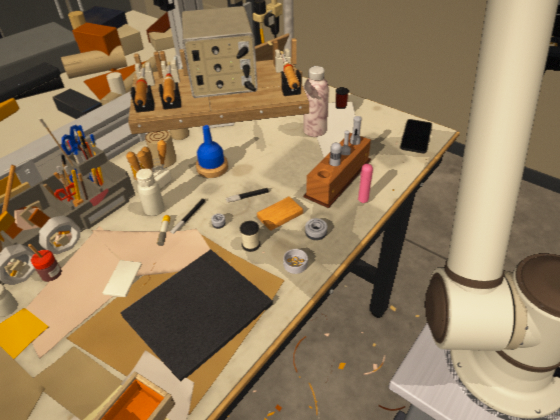

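View pics/side0.png

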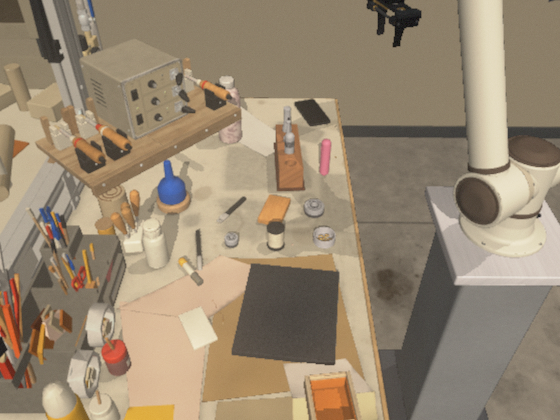

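The scene view shows the slab around (200,310), block (280,212), large die (316,228), tin (296,260), stand (340,170), and a pink decoy at (366,183). The side view agrees. Next I fit poses to the silhouettes.

```bash
cat >> h.py <<'E'
from scipy.optimize import minimize
def proj(cam,P,s=None):
    c=calibration(cam); P=np.asarray(P,float)
    if cam=="wrist":
        s=s or sense(); h=np.array(c["hand_eye"]); q=(P-np.array(s["tcp_pos"]))@np.array(s["ee_rot"]); q=(q-h[:3,3])@h[:3,:3]
        r=np.hypot(q[:,0],q[:,1])+1e-12; t=np.arctan2(r,q[:,2])
        return np.c_[c["cx"]+c["fx"]*t*q[:,0]/r,c["cy"]+c["fy"]*t*q[:,1]/r]
    M=np.array(c["cam_to_world"]); q=(P-M[:3,3])@M[:3,:3]
    return np.c_[c["cx"]+c["fx"]*q[:,0]/q[:,2],c["cy"]+c["fy"]*q[:,1]/q[:,2]]
def box(a,b,h): return np.array([[x,y,z] for z in (0,h) for x,y in zip(*[np.r_[np.linspace(-1,1,9),np.ones(9),np.linspace(1,-1,9),-np.ones(9)]*a/2,np.r_[-np.ones(9),np.linspace(-1,1,9),np.ones(9),np.linspace(1,-1,9)]*b/2])])
def disc(d,h): t=np.linspace(0,2*np.pi,40); return np.array([[d/2*np.cos(a),d/2*np.sin(a),z] for z in (0,h) for a in t])
SH={"slab":box(.225,.195,.016),"stand":box(.062,.212,.07),"block":box(.058,.096,.018),"die_large":disc(.05,.022),"die_small":disc(.032,.02),"tin":disc(.052,.022)}
def hullmask(uv):
    m=np.zeros((420*4,560*4),np.uint8); cv2.fillConvexPoly(m,cv2.convexHull(((uv+.5)*4).astype(np.float32)).astype(np.int32),255)
    return cv2.resize(m,(560,420),interpolation=cv2.INTER_AREA)/255.
def fit(label,masks,x0,z0=0,s=None,shape=None):
    """masks: {cam:mask}; x0: x,y[,yaw] (m, rad) -> pose, IoU"""
    S=SH[label] if shape is None else shape
    def cost(p):
        p=p*np.r_[.001,.001,.01][:len(p)]; a=p[2] if len(p)>2 else 0; c,n=np.cos(a),np.sin(a)
        P=S@np.array([[c,-n,0],[n,c,0],[0,0,1]]).T+[p[0],p[1],z0]; e=0
        for cam,m in masks.items():
            r=hullmask(proj(cam,P,s)); e+=1-np.minimum(r,m).sum()/np.maximum(r,m).sum()
        return e/len(masks)
    k=np.r_[.001,.001,.01][:len(x0)]
    q=np.array(x0)/k; sim=np.vstack([q]+[q+8*np.eye(len(q))[i] for i in range(len(q))])
    r=minimize(cost,q,method="Nelder-Mead",options=dict(initial_simplex=sim,xatol=.05,fatol=1e-5,maxiter=300))
    return r.x*k,1-r.fun
E
python3 - <<'E'
from h import *
img=capture("scene"); a=capture("side")
G={"slab":[.515,.278,1.57],"stand":[.517,-.24,0.],"block":[.55,-.038,0.3],"die_large":[.452,-.042],"tin":[.434,.05],"die_small":[.648,.065]}
for l,g in G.items():
    ms={}
    for n in ["scene","side"]:
        r=trace(l,n)
        if r: ms[n]=r[0]["mask"].astype(float)
    for sel in [ms]+[{k:v} for k,v in ms.items()]:
        best=max((fit(l,sel,g[:2]+([g[2]+d] if len(g)>2 else [])) for d in ([-.6,-.2,.2,.6] if l=="block" else [0])),key=lambda t:t[1])
        print(l,list(sel),np.round(best[0],4),round(best[1],3))
v=np.hstack([cv2.resize(img[100:220,290:450],(400,300),interpolation=cv2.INTER_CUBIC),cv2.resize(a[90:210,220:380],(400,300),interpolation=cv2.INTER_CUBIC)])
cv2.imwrite("pics/stand1.png",v)
E
```

```text
slab ['scene', 'side'] [0.5186 0.2584 1.46  ] 0.972
slab ['scene'] [0.5208 0.259  1.4527] 0.988
slab ['side'] [0.5165 0.257  1.4614] 0.985
stand ['scene', 'side'] [ 0.5158 -0.2411  0.0513] 0.786
stand ['scene'] [ 0.5162 -0.2395  0.037 ] 0.807
stand ['side'] [ 0.5155 -0.242   0.0671] 0.774
block ['scene', 'side'] [ 0.5527 -0.0483 -0.2899] 0.849
block ['scene'] [ 0.556  -0.0487 -0.2641] 0.913
block ['side'] [ 0.549  -0.0509 -0.2771] 0.845
die_large ['scene', 'side'] [ 0.4539 -0.053 ] 0.843
die_large ['scene'] [ 0.4569 -0.0535] 0.837
die_large ['side'] [ 0.4522 -0.0525] 0.886
tin ['scene', 'side'] [0.4341 0.049 ] 0.898
tin ['scene'] [0.4369 0.0483] 0.906
tin ['side'] [0.4329 0.049 ] 0.945
die_small ['scene', 'side'] [0.6518 0.06  ] 0.84
die_small ['scene'] [0.6546 0.0604] 0.904
die_small ['side'] [0.6501 0.0588] 0.935
```

View pics/stand1.png

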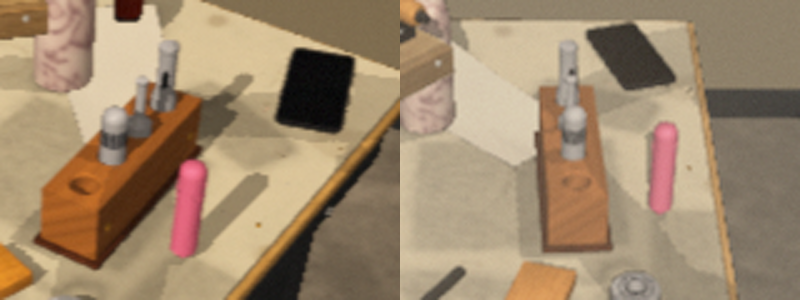

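The crop shows, from near to far, an empty well, the round-topped setter, the slim punch and the windowed cutter. The pink decoy stands outside the stand. I'm moving above the block and die for a closer look.

```bash
cat >> h.py <<'E'
from scipy.spatial.transform import Rotation as R
def goto(x,y,z,ang):
    """deltas to put TCP at x,y,z pointing straight down, tool y at world angle ang (deg, or its half turn if nearer)"""
    s=sense(); M=np.array(s["ee_rot"]); a=np.radians(ang)
    Y=np.array([np.cos(a),np.sin(a),0]); Z=np.array([0,0,-1.]); T=np.c_[np.cross(Y,Z),Y,Z]
    d=M.T@(np.array([x,y,z])-s["tcp_pos"])*1000; r=R.from_matrix(M.T@T).as_rotvec()
    print("t=%.2f"%s["time_s"],"T",np.round(d,1),"A",np.round(r,4),"deg",np.degrees(np.linalg.norm(r)).round(1),"j",np.round(s["joints"],0),"w",round(s["gripper_width"]*87,1))
E
python3 -c "
from h import *
goto(.50,-.04,.19,163.7)"
```

```text
t=1.75 T [-454.8  413.3   32.5] A [-0.000e+00 -1.000e-04 -9.305e-01] deg 53.3 j [-55.  22.   0.   0. -68. -15.] w 86.9
```

Emit:
servo_tool:
  deltas:
    - {"tx": -455,"ty": 413,"tz": 32,"az": -0.93}
    - {"tx": -455,"ty": 413,"tz": 32,"az": -0.93}
    - {"tx": -455,"ty": 413,"tz": 32,"az": -0.93}
    - {"tx": -455,"ty": 413,"tz": 32,"az": -0.93}
    - {"tx": -455,"ty": 413,"tz": 32,"az": -0.93}
    - {"tx": -455,"ty": 413,"tz": 32,"az": -0.93}
    - {"tx": -455,"ty": 413,"tz": 32,"az": -0.93}
    - {"tx": -455,"ty": 413,"tz": 32,"az": -0.93}
    - {"tx": -455,"ty": 413,"tz": 32,"az": -0.93}
    - {"tx": -455,"ty": 413,"tz": 32,"az": -0.93}
    - {"tx": -455,"ty": 413,"tz": 32,"az": -0.93}
    - {"tx": -455,"ty": 413,"tz": 32,"az": -0.93}

```text
schema error: expected keys tx, ty, tz, ax, ay, az, claw
```

```bash
python3 -c "
from h import *
goto(.50,-.04,.19,163.7)"
```

```text
t=1.75 T [-454.8  413.3   32.5] A [-0.000e+00 -1.000e-04 -9.305e-01] deg 53.3 j [-55.  22.   0.   0. -68. -15.] w 86.9
```

All keys are needed in every row.

Emit:
servo_tool:
  deltas:
    - {"tx": -455,"ty": 413,"tz": 32,"ax": 0,"ay": 0,"az": -0.93,"claw": 87}
    - {"tx": -455,"ty": 413,"tz": 32,"ax": 0,"ay": 0,"az": -0.93,"claw": 87}
    - {"tx": -455,"ty": 413,"tz": 32,"ax": 0,"ay": 0,"az": -0.93,"claw": 87}
    - {"tx": -455,"ty": 413,"tz": 32,"ax": 0,"ay": 0,"az": -0.93,"claw": 87}
    - {"tx": -455,"ty": 413,"tz": 32,"ax": 0,"ay": 0,"az": -0.93,"claw": 87}
    - {"tx": -455,"ty": 413,"tz": 32,"ax": 0,"ay": 0,"az": -0.93,"claw": 87}
    - {"tx": -455,"ty": 413,"tz": 32,"ax": 0,"ay": 0,"az": -0.93,"claw": 87}
    - {"tx": -455,"ty": 413,"tz": 32,"ax": 0,"ay": 0,"az": -0.93,"claw": 87}
    - {"tx": -455,"ty": 413,"tz": 32,"ax": 0,"ay": 0,"az": -0.93,"claw": 87}
    - {"tx": -455,"ty": 413,"tz": 32,"ax": 0,"ay": 0,"az": -0.93,"claw": 87}
    - {"tx": -455,"ty": 413,"tz": 32,"ax": 0,"ay": 0,"az": -0.93,"claw": 87}
    - {"tx": -455,"ty": 413,"tz": 32,"ax": 0,"ay": 0,"az": -0.93,"claw": 87}

```text
time_s: 2.75
tcp_pos: [0.448, -0.1405, 0.197]
ee_rot: [[-0.281, -0.96, 0.001], [-0.96, 0.281, -0.0], [-0.0, -0.001, -1.0]]
wrist_force: [1.1, -0.5, 0.8]
gripper_width: 1.0
gripper_force: 0.0
```

```bash
python3 -c "
from h import *
goto(.50,-.04,.19,163.7)"
```

```text
t=2.75 T [-111.   -21.7    7. ] A [-0.0012  0.0003 -0.0001] deg 0.1 j [  2.   8. -23.   0. -59. -19.] w 87.0
```

Emit:
servo_tool:
  deltas:
    - {"tx": -111,"ty": -22,"tz": 7,"ax": 0,"ay": 0,"az": 0,"claw": 87}
    - {"tx": -111,"ty": -22,"tz": 7,"ax": 0,"ay": 0,"az": 0,"claw": 87}
    - {"tx": -111,"ty": -22,"tz": 7,"ax": 0,"ay": 0,"az": 0,"claw": 87}
    - {"tx": -111,"ty": -22,"tz": 7,"ax": 0,"ay": 0,"az": 0,"claw": 87}
    - {"tx": -111,"ty": -22,"tz": 7,"ax": 0,"ay": 0,"az": 0,"claw": 87}

```text
time_s: 3.17
tcp_pos: [0.5002, -0.0407, 0.1893]
ee_rot: [[-0.278, -0.96, -0.001], [-0.96, 0.278, -0.0], [0.0, 0.001, -1.0]]
wrist_force: [-0.8, -1.0, 0.5]
gripper_width: 0.998
gripper_force: 0.0
```

```bash
cat > look.py <<'E'
from h import *
import sys
def look(G,name=None):
    s=sense(); im=capture("wrist")
    if name: cv2.imwrite(f"pics/{name}.png",im)
    for l,g in G.items():
        z0=g.pop("z0",0) if isinstance(g,dict) else 0; x0=g["x0"] if isinstance(g,dict) else g
        for r in trace(l,"wrist")[:2]:
            m=r["mask"].astype(float); p,q=fit(l,{"wrist":m},x0,z0,s); print(l,round(r["confidence"],2),np.round(p,4),"iou",round(q,3))
E
python3 -c "
from look import *
look({'block':[.5527,-.0483,-.29],'die_large':[.4539,-.053],'tin':[.434,.049],'die_small':[.652,.06]},'w1')
goto(.5527,-.0483,.1,163.4)"
```

```text
block 0.26 [ 0.5527 -0.0483 -0.29  ] iou 0.0
die_large 0.7 [ 0.4566 -0.0517] iou 0.937
tin 0.59 [0.4372 0.0516] iou 0.675
die_small 0.37 [0.652 0.06 ] iou 0.0
t=3.42 T [-10.1 -52.7  89.8] A [-0.0002  0.0001  0.0031] deg 0.2 j [ 14.  12. -19.  -0. -59. -30.] w 86.9
```

View pics/w1.png

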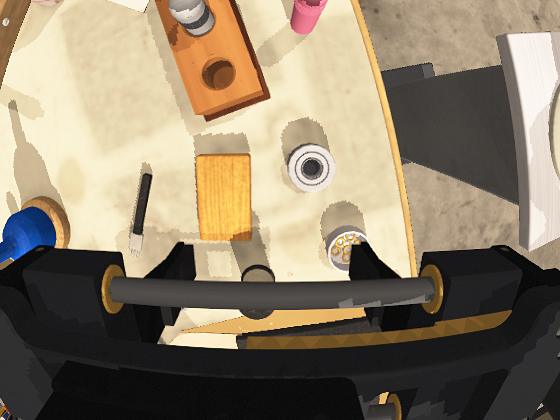

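The wrist view shows the block with corners near (197,155), (250,154), (251,240) and (199,239), and the die at (312,168). The tin at (347,248) is half hidden by a finger. I'll segment the block by colour and refine its pose.

```bash
python3 -c "
from h import *
s=sense(); im=cv2.imread('pics/w1.png'); hsv=cv2.cvtColor(im,cv2.COLOR_BGR2HSV); print(hsv[200,225],hsv[200,270],hsv[168,225])
m=((hsv[...,0]>10)&(hsv[...,0]<26)&(hsv[...,1]>110)).astype(np.uint8)
n,l,st,_=cv2.connectedComponentsWithStats(m); k=l[200,225]; print(st[k]); mm=cv2.morphologyEx((l==k).astype(np.uint8),cv2.MORPH_CLOSE,np.ones((7,7))).astype(float)
print(fit('block',{'wrist':mm},[.5527,-.0483,-.29],0,s))
"
```

```text
[ 21 156 253] [ 23  44 248] [ 18 171 247]
[ 195  153   57   88 4694]
(array([ 0.55408816, -0.04738252, -0.28482706]), np.float64(0.9679284478717042))
```

Emit:
servo_tool:
  deltas:
    - {"tx": -11,"ty": -54,"tz": 60,"ax": 0,"ay": 0,"az": 0,"claw": 76}
    - {"tx": -11,"ty": -54,"tz": 90,"ax": 0,"ay": 0,"az": 0,"claw": 76}
    - {"tx": -11,"ty": -54,"tz": 120,"ax": 0,"ay": 0,"az": 0,"claw": 76}
    - {"tx": -11,"ty": -54,"tz": 140,"ax": 0,"ay": 0,"az": 0,"claw": 76}
    - {"tx": -11,"ty": -54,"tz": 140,"ax": 0,"ay": 0,"az": 0,"claw": 76}
    - {"tx": -11,"ty": -54,"tz": 140,"ax": 0,"ay": 0,"az": 0,"claw": 76}

```text
time_s: 3.92
tcp_pos: [0.5536, -0.0479, 0.0487]
ee_rot: [[-0.282, -0.959, -0.004], [-0.959, 0.282, -0.001], [0.002, 0.003, -1.0]]
wrist_force: [0.6, -1.0, 1.4]
gripper_width: 0.874
gripper_force: 0.0
```

```bash
python3 -c "
from h import *
goto(.554,-.0475,.005,163.7)"
```

```text
t=3.92 T [-0.6 -0.4 43.7] A [ 0.0033 -0.0022 -0.0016] deg 0.2 j [ 12.  26. -22.   0. -42. -28.] w 76.1
```

Emit:
servo_tool:
  deltas:
    - {"tx": -0.5,"ty": -0.4,"tz": 20,"ax": 0,"ay": 0,"az": 0,"claw": 76}
    - {"tx": -0.5,"ty": -0.4,"tz": 36,"ax": 0,"ay": 0,"az": 0,"claw": 76}
    - {"tx": -0.5,"ty": -0.4,"tz": 43,"ax": 0,"ay": 0,"az": 0,"claw": 76}
    - {"tx": -0.5,"ty": -0.4,"tz": 43,"ax": 0,"ay": 0,"az": 0,"claw": 76}
    - {"tx": -0.5,"ty": -0.4,"tz": 43,"ax": 0,"ay": 0,"az": 0,"claw": 50}
    - {"tx": -0.5,"ty": -0.4,"tz": 43,"ax": 0,"ay": 0,"az": 0,"claw": 50}
    - {"tx": -0.5,"ty": -0.4,"tz": 43,"ax": 0,"ay": 0,"az": 0,"claw": 50}
    - {"tx": -0.5,"ty": -0.4,"tz": 43,"ax": 0,"ay": 0,"az": 0,"claw": 50}
    - {"tx": -0.5,"ty": -0.4,"tz": 43,"ax": 0,"ay": 0,"az": 0,"claw": 50}
    - {"tx": -0.5,"ty": -0.4,"tz": 43,"ax": 0,"ay": 0,"az": 0,"claw": 50}

```text
time_s: 4.75
tcp_pos: [0.5556, -0.0463, 0.0077]
ee_rot: [[-0.281, -0.96, 0.001], [-0.96, 0.281, -0.0], [-0.0, -0.001, -1.0]]
wrist_force: [-2.2, 0.9, 6.6]
gripper_width: 0.663
gripper_force: 30.0
```

Emit:
servo_tool:
  deltas:
    - {"tx": 0,"ty": 0,"tz": -15,"ax": 0,"ay": 0,"az": 0,"claw": 50}
    - {"tx": 0,"ty": 0,"tz": -45,"ax": 0,"ay": 0,"az": 0,"claw": 50}
    - {"tx": 0,"ty": 0,"tz": -80,"ax": 0,"ay": 0,"az": 0,"claw": 50}
    - {"tx": 0,"ty": 0,"tz": -110,"ax": 0,"ay": 0,"az": 0,"claw": 50}
    - {"tx": 0,"ty": 0,"tz": -110,"ax": 0,"ay": 0,"az": 0,"claw": 50}

```text
time_s: 5.17
tcp_pos: [0.5596, -0.0461, 0.1233]
ee_rot: [[-0.279, -0.96, 0.014], [-0.96, 0.28, 0.001], [-0.004, -0.013, -1.0]]
wrist_force: [0.6, -0.8, -0.4]
gripper_width: 0.663
gripper_force: 30.0
```

```bash
python3 -c "
from h import *
a=np.degrees(1.46)
goto(.525,.314,.1,a); goto(.525,.314,.1,a+180)
print(sense()['wrist_force'])"
```

```text
t=5.17 T [-335.9  134.2   23.1] A [-0.0075  0.0127  1.3983] deg 80.1 j [ 12.  21. -17.   0. -51. -28.] w 57.7
t=5.17 T [-335.9  134.2   23.1] A [-0.0133 -0.0079 -1.7433] deg 99.9 j [ 12.  21. -17.   0. -51. -28.] w 57.7
[ 0.56227306 -0.82570805 -0.37311546]
```

Emit:
servo_tool:
  deltas:
    - {"tx": -336,"ty": 134,"tz": 5,"ax": 0,"ay": 0,"az": 1.398,"claw": 50}
    - {"tx": -336,"ty": 134,"tz": 5,"ax": 0,"ay": 0,"az": 1.398,"claw": 50}
    - {"tx": -336,"ty": 134,"tz": 5,"ax": 0,"ay": 0,"az": 1.398,"claw": 50}
    - {"tx": -336,"ty": 134,"tz": 5,"ax": 0,"ay": 0,"az": 1.398,"claw": 50}
    - {"tx": -336,"ty": 134,"tz": 5,"ax": 0,"ay": 0,"az": 1.398,"claw": 50}
    - {"tx": -336,"ty": 134,"tz": 5,"ax": 0,"ay": 0,"az": 1.398,"claw": 50}
    - {"tx": -336,"ty": 134,"tz": 5,"ax": 0,"ay": 0,"az": 1.398,"claw": 50}
    - {"tx": -336,"ty": 134,"tz": 5,"ax": 0,"ay": 0,"az": 1.398,"claw": 50}
    - {"tx": -336,"ty": 134,"tz": 5,"ax": 0,"ay": 0,"az": 1.398,"claw": 50}
    - {"tx": -336,"ty": 134,"tz": 5,"ax": 0,"ay": 0,"az": 1.398,"claw": 50}
    - {"tx": -336,"ty": 134,"tz": 5,"ax": 0,"ay": 0,"az": 1.398,"claw": 50}
    - {"tx": -336,"ty": 134,"tz": 5,"ax": 0,"ay": 0,"az": 1.398,"claw": 50}

```text
time_s: 6.17
tcp_pos: [0.5204, 0.3151, 0.1107]
ee_rot: [[-0.993, 0.115, -0.001], [0.115, 0.993, -0.0], [0.001, -0.0, -1.0]]
wrist_force: [0.2, -0.2, -1.3]
gripper_width: 0.661
gripper_force: 30.0
```

```bash
python3 -c "
from look import *
a=np.degrees(1.46)
goto(.525,.314,.025,a)
s=sense();im=capture('wrist');cv2.imwrite('pics/w2.png',im)"
```

```text
t=6.17 T [-4.8 -0.5 85.7] A [-0.0005 -0.0006 -0.0048] deg 0.3 j [  46.   26.  -10.   -0.  -54. -143.] w 57.5
```

View pics/w2.png

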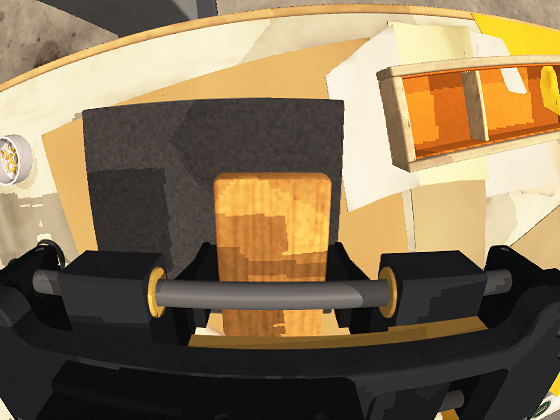

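The view shows the slab's front corners at (85,110) and (343,100). The held block's front top corners are at (215,177) and (331,177).

```bash
python3 -c "
from look import *
s=sense(); M=np.array([[np.cos(1.46),-np.sin(1.46)],[np.sin(1.46),np.cos(1.46)]])
print('slab frame corners (exp -112.5,97.5 / 112.5,97.5):')
for u,v in [(85,110),(343,100)]: print(np.round(M.T@(onplane('wrist',u,v,.016,s)[:2]-[.5186,.2584])*1000,1))
# by color mask: front edge line
T=np.array(s['ee_rot'])
for u,v in [(215,177),(331,177)]: print('block in tool',np.round(T.T@(onplane('wrist',u,v,s['tcp_pos'][2]+.0103,s)-s['tcp_pos'])*1000,1))
"
```

```text
slab frame corners (exp -112.5,97.5 / 112.5,97.5):
[-104.8   95.5]
[113.7  93.6]
block in tool [ 47.1 -26.  -10.3]
block in tool [ 47.1  29.3 -10.3]
```

```bash
python3 -c "
from look import *
s=sense(); im=cv2.imread('pics/w2.png'); g=im.max(2); M=np.array([[np.cos(1.46),-np.sin(1.46)],[np.sin(1.46),np.cos(1.46)]])
f=lambda u,v:M.T@(onplane('wrist',u,v,.016,s)[:2]-[.5186,.2584])*1000
d=g<105
F=np.array([f(u,60+np.argmax(d[60:170,u])-.5) for u in range(100,330,10)])
Rr=np.array([f(300+len(d[v,300:380])-np.argmax(d[v,300:380][::-1])-.5,v) for v in range(115,170,5)])
L=np.array([f(50+np.argmax(d[v,50:150])-.5,v) for v in range(125,230,8)])
for n,A in (('front',F),('right(+x)',Rr),('left(-x)',L)): print(n,np.round(A[::3],1).tolist())
"
```

```text
front [[-88.9, 95.9], [-59.4, 95.4], [-32.3, 95.5], [-6.9, 95.3], [17.3, 94.8], [40.8, 94.8], [64.1, 94.5], [87.4, 94.0]]
right(+x) [[114.2, 81.6], [113.6, 69.5], [113.9, 57.5], [113.4, 45.3]]
left(-x) [[-108.4, 82.5], [-108.1, 61.1], [-108.6, 39.4], [-108.6, 17.1], [-109.4, -5.8]]
```

```bash
cat >> h.py <<'E'
SC=np.array([.5197,.2593]); SY=1.455
def onslab(x,y): c,n=np.cos(SY),np.sin(SY); return SC+np.array([c*x-n*y,n*x+c*y])/1000
E
python3 -c "
from h import *
a=np.degrees(SY); p=onslab(56,0); print(p)
goto(*p,.0255,a)"
```

```text
[0.52617011 0.31492497]
t=6.22 T [-5.6  1.1 85.4] A [-0.0004 -0.0006 -0.0025] deg 0.2 j [  46.   26.  -10.   -0.  -54. -143.] w 57.5
```

Emit:
servo_tool:
  deltas:
    - {"tx": -5.6,"ty": 1,"tz": 35,"ax": 0,"ay": 0,"az": 0.003,"claw": 50}
    - {"tx": -5.6,"ty": 1,"tz": 60,"ax": 0,"ay": 0,"az": 0.003,"claw": 50}
    - {"tx": -5.6,"ty": 1,"tz": 76,"ax": 0,"ay": 0,"az": 0.003,"claw": 50}
    - {"tx": -5.6,"ty": 1,"tz": 82,"ax": 0,"ay": 0,"az": 0.003,"claw": 50}
    - {"tx": -5.6,"ty": 1,"tz": 85,"ax": 0,"ay": 0,"az": 0.003,"claw": 50}
    - {"tx": -5.6,"ty": 1,"tz": 85,"ax": 0,"ay": 0,"az": 0.003,"claw": 50}

```text
time_s: 6.72
tcp_pos: [0.5269, 0.3141, 0.0265]
ee_rot: [[-0.993, 0.114, 0.0], [0.114, 0.993, -0.0], [-0.0, -0.0, -1.0]]
wrist_force: [-0.9, 0.9, 0.4]
gripper_width: 0.664
gripper_force: 30.0
```

```bash
python3 -c "
from h import *
a=np.degrees(SY); p=onslab(56,0)
goto(*p,.0235,a); print(sense()['wrist_force'])"
```

```text
t=6.72 T [0.8 0.8 3. ] A [-0.0002  0.0001  0.0014] deg 0.1 j [  46.   32.  -14.    0.  -44. -142.] w 57.7
[-0.87179032  0.878557    0.39494306]
```

Emit:
servo_tool:
  deltas:
    - {"tx": 0.5,"ty": 0.8,"tz": 2,"ax": 0,"ay": 0,"az": 0,"claw": 50}
    - {"tx": 0.5,"ty": 0.8,"tz": 3.3,"ax": 0,"ay": 0,"az": 0,"claw": 50}
    - {"tx": 0.5,"ty": 0.8,"tz": 3.3,"ax": 0,"ay": 0,"az": 0,"claw": 50}

```text
time_s: 6.97
tcp_pos: [0.5266, 0.3154, 0.0241]
ee_rot: [[-0.993, 0.115, 0.001], [0.115, 0.993, 0.001], [-0.001, 0.001, -1.0]]
wrist_force: [-0.2, -0.8, 0.1]
gripper_width: 0.663
gripper_force: 30.0
```

Emit:
servo_tool:
  deltas:
    - {"tx": 0,"ty": 0,"tz": 0,"ax": 0,"ay": 0,"az": 0,"claw": 76}
    - {"tx": 0,"ty": 0,"tz": 0,"ax": 0,"ay": 0,"az": 0,"claw": 76}
    - {"tx": 0,"ty": 0,"tz": 0,"ax": 0,"ay": 0,"az": 0,"claw": 76}
    - {"tx": 0,"ty": 0,"tz": 0,"ax": 0,"ay": 0,"az": 0,"claw": 76}
    - {"tx": 0,"ty": 0,"tz": -15,"ax": 0,"ay": 0,"az": 0,"claw": 76}
    - {"tx": 0,"ty": 0,"tz": -45,"ax": 0,"ay": 0,"az": 0,"claw": 87}
    - {"tx": 0,"ty": 0,"tz": -85,"ax": 0,"ay": 0,"az": 0,"claw": 87}
    - {"tx": 0,"ty": 0,"tz": -125,"ax": 0,"ay": 0,"az": 0,"claw": 87}
    - {"tx": 0,"ty": 0,"tz": -125,"ax": 0,"ay": 0,"az": 0,"claw": 87}

```text
time_s: 7.72
tcp_pos: [0.5307, 0.318, 0.1579]
ee_rot: [[-0.994, 0.113, 0.014], [0.113, 0.994, 0.01], [-0.013, 0.012, -1.0]]
wrist_force: [0.4, -0.3, 1.7]
gripper_width: 0.987
gripper_force: 0.0
```

```bash
python3 -c "
from h import *
for q in ('scene','side'): capture(q)
for l,g,z in (('block',[.526,.315,SY],.016),('die_large',[.456,-.052],0),('tin',[.434,.049],0),):
  for n in ('scene','side'):
    for r in trace(l,n)[:1]: print(l,n,fit(l,{n:r['mask'].astype(float)},g,z))
goto(.455,-.052,.12,np.degrees(SY));goto(.455,-.052,.12,163.7)"
```

```text
block scene (array([0.52949527, 0.31475176, 1.445407  ]), np.float64(0.9397892300224066))
block side (array([0.52448854, 0.31277023, 1.4756482 ]), np.float64(0.9263127444691797))
die_large scene (array([ 0.45602525, -0.05423947]), np.float64(0.9530887767625802))
die_large side (array([ 0.445625, -0.05425 ]), np.float64(0.49546069152018546))
tin scene (array([0.43701356, 0.05003022]), np.float64(0.9338590840090342))
tin side (array([0.4329008 , 0.04932491]), np.float64(0.9349771787191556))
t=8.12 T [  28.2 -372.1   27.6] A [-0.0022 -0.0018  0.0006] deg 0.2 j [  46.   24.   -7.   -0.  -58. -143.] w 87.2
t=8.12 T [  28.2 -372.1   27.6] A [-6.0000e-04 -3.0000e-03 -1.4015e+00] deg 80.3 j [  46.   24.   -7.   -0.  -58. -143.] w 87.2
```

Emit:
servo_tool:
  deltas:
    - {"tx": 28,"ty": -373,"tz": 28,"ax": -0.002,"ay": -0.002,"az": 0,"claw": 70}
    - {"tx": 28,"ty": -373,"tz": 28,"ax": -0.002,"ay": -0.002,"az": 0,"claw": 70}
    - {"tx": 28,"ty": -373,"tz": 28,"ax": -0.002,"ay": -0.002,"az": 0,"claw": 70}
    - {"tx": 28,"ty": -373,"tz": 28,"ax": -0.002,"ay": -0.002,"az": 0,"claw": 70}
    - {"tx": 28,"ty": -373,"tz": 28,"ax": -0.002,"ay": -0.002,"az": 0,"claw": 70}
    - {"tx": 28,"ty": -373,"tz": 28,"ax": -0.002,"ay": -0.002,"az": 0,"claw": 70}
    - {"tx": 28,"ty": -373,"tz": 28,"ax": -0.002,"ay": -0.002,"az": 0,"claw": 70}
    - {"tx": 28,"ty": -373,"tz": 28,"ax": -0.002,"ay": -0.002,"az": 0,"claw": 70}
    - {"tx": 28,"ty": -373,"tz": 28,"ax": -0.002,"ay": -0.002,"az": 0,"claw": 70}
    - {"tx": 28,"ty": -373,"tz": 28,"ax": -0.002,"ay": -0.002,"az": 0,"claw": 70}
    - {"tx": 28,"ty": -373,"tz": 28,"ax": -0.002,"ay": -0.002,"az": 0,"claw": 70}

```text
time_s: 9.03
tcp_pos: [0.4546, -0.0544, 0.1196]
ee_rot: [[-0.993, 0.119, 0.001], [0.119, 0.993, 0.001], [-0.0, 0.001, -1.0]]
wrist_force: [-0.8, 0.4, -0.1]
gripper_width: 0.805
gripper_force: 0.0
```

```bash
python3 -c "
from look import *
s=sense(); look({'die_large':[.455,-.053]},'w3')
goto(.4553,-.053,.010,np.degrees(SY))"
```

```text
die_large 0.62 [ 0.4557 -0.0523] iou 0.952
t=9.13 T [  0.7  -1.  110.1] A [0.0019 0.0019 0.0004] deg 0.2 j [  14.   12.  -30.   -0.  -47. -110.] w 69.7
```

View pics/w3.png

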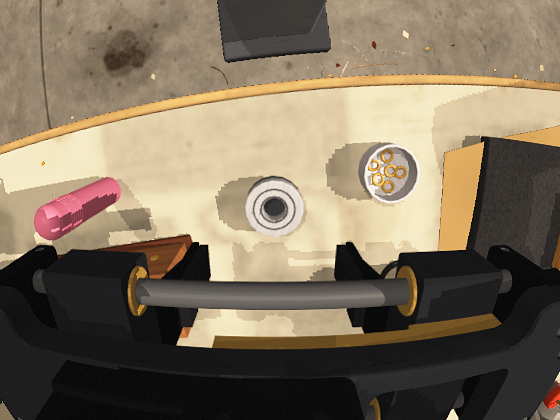

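The wrist view shows the die centred at (275,207) and the tin at (388,172), with a clear approach. Descending to grip the die.

Emit:
servo_tool:
  deltas:
    - {"tx": 0.4,"ty": -0.5,"tz": 40,"ax": 0,"ay": 0,"az": 0,"claw": 70}
    - {"tx": 0.4,"ty": -0.5,"tz": 75,"ax": 0,"ay": 0,"az": 0,"claw": 70}
    - {"tx": 0.4,"ty": -0.5,"tz": 98,"ax": 0,"ay": 0,"az": 0,"claw": 70}
    - {"tx": 0.4,"ty": -0.5,"tz": 107,"ax": 0,"ay": 0,"az": 0,"claw": 70}
    - {"tx": 0.4,"ty": -0.5,"tz": 110,"ax": 0,"ay": 0,"az": 0,"claw": 70}
    - {"tx": 0.4,"ty": -0.5,"tz": 110,"ax": 0,"ay": 0,"az": 0,"claw": 40}
    - {"tx": 0.4,"ty": -0.5,"tz": 110,"ax": 0,"ay": 0,"az": 0,"claw": 40}
    - {"tx": 0.4,"ty": -0.5,"tz": 110,"ax": 0,"ay": 0,"az": 0,"claw": 40}
    - {"tx": 0.4,"ty": -0.5,"tz": 110,"ax": 0,"ay": 0,"az": 0,"claw": 40}
    - {"tx": 0.4,"ty": -0.5,"tz": 110,"ax": 0,"ay": 0,"az": 0,"claw": 40}
    - {"tx": 0.4,"ty": -0.5,"tz": 110,"ax": 0,"ay": 0,"az": 0,"claw": 40}

```text
time_s: 10.05
tcp_pos: [0.4563, -0.0525, 0.0115]
ee_rot: [[-0.993, 0.115, 0.005], [0.115, 0.993, 0.002], [-0.004, 0.003, -1.0]]
wrist_force: [-1.5, 1.2, 6.6]
gripper_width: 0.555
gripper_force: 30.0
```

```bash
python3 -c "
from h import *
s=sense();print(s['tcp_pos'],s['wrist_force'],s['gripper_width']*87)
goto(.4553,-.053,.010,np.degrees(SY))"
```

```text
[ 0.45629441 -0.05245072  0.01146031] [-1.47570642  1.16410152  6.59719414] 48.25234731550127
t=10.05 T [ 0.9 -0.7  1.5] A [0.0027 0.0044 0.001 ] deg 0.3 j [  14.   23.  -37.   -0.  -30. -110.] w 48.3
```

Emit:
servo_tool:
  deltas:
    - {"tx": 0,"ty": 0,"tz": -15,"ax": 0,"ay": 0,"az": 0,"claw": 40}
    - {"tx": 0,"ty": 0,"tz": -45,"ax": 0,"ay": 0,"az": 0,"claw": 40}
    - {"tx": 0,"ty": 0,"tz": -80,"ax": 0,"ay": 0,"az": 0,"claw": 40}
    - {"tx": 0,"ty": 0,"tz": -110,"ax": 0,"ay": 0,"az": 0,"claw": 40}
    - {"tx": 0,"ty": 0,"tz": -110,"ax": 0,"ay": 0,"az": 0,"claw": 40}

```text
time_s: 10.47
tcp_pos: [0.4588, -0.0524, 0.1259]
ee_rot: [[-0.993, 0.114, 0.015], [0.114, 0.993, 0.003], [-0.014, 0.005, -1.0]]
wrist_force: [1.1, 0.5, -3.7]
gripper_width: 0.557
gripper_force: 30.0
```

```bash
python3 -c "
from h import *
p=onslab(-56,45); print(p)
goto(*p,.11,np.degrees(SY))"
```

```text
[0.46853125 0.20887422]
t=10.47 T [ 20.4 260.6  16.9] A [0.005  0.014  0.0016] deg 0.9 j [  14.   12.  -30.    0.  -47. -110.] w 48.4
```

Emit:
servo_tool:
  deltas:
    - {"tx": 20,"ty": 261,"tz": 10,"ax": 0.002,"ay": 0.002,"az": 0,"claw": 40}
    - {"tx": 20,"ty": 261,"tz": 10,"ax": 0.002,"ay": 0.002,"az": 0,"claw": 40}
    - {"tx": 20,"ty": 261,"tz": 10,"ax": 0.002,"ay": 0.002,"az": 0,"claw": 40}
    - {"tx": 20,"ty": 261,"tz": 10,"ax": 0.002,"ay": 0.002,"az": 0,"claw": 40}
    - {"tx": 20,"ty": 261,"tz": 10,"ax": 0.002,"ay": 0.002,"az": 0,"claw": 40}
    - {"tx": 20,"ty": 261,"tz": 10,"ax": 0.002,"ay": 0.002,"az": 0,"claw": 40}
    - {"tx": 20,"ty": 261,"tz": 10,"ax": 0.002,"ay": 0.002,"az": 0,"claw": 40}
    - {"tx": 20,"ty": 261,"tz": 10,"ax": 0.002,"ay": 0.002,"az": 0,"claw": 40}
    - {"tx": 20,"ty": 261,"tz": 10,"ax": 0.002,"ay": 0.002,"az": 0,"claw": 40}

```text
time_s: 11.22
tcp_pos: [0.4641, 0.2086, 0.1094]
ee_rot: [[-0.993, 0.114, -0.003], [0.114, 0.993, -0.002], [0.003, -0.002, -1.0]]
wrist_force: [-0.4, -1.1, -3.0]
gripper_width: 0.558
gripper_force: 30.0
```

```bash
python3 -c "
from look import *
s=sense(); im=capture('wrist'); cv2.imwrite('pics/w4.png',im)
p=s['tcp_pos']
for r in trace('die_large','wrist')[:1]:
    m=r['mask']; print(m.sum()); f=fit('die_large',{'wrist':m.astype(float)},list(p[:2]),p[2]-.0115,s); print(f, np.array(s['ee_rot']).T@(np.r_[f[0],p[2]]-p)*1000)
goto(*onslab(-56,45),.030,np.degrees(SY))"
```

```text
5748
(array([0.4633267 , 0.20971884]), np.float64(0.7683185672775956)) [8.53152197e-01 1.06403084e+00 1.51537867e-04]
t=11.32 T [-4.1  2.2 79.8] A [-0.0017 -0.0021 -0.0006] deg 0.2 j [  42.   18.  -25.   -0.  -48. -139.] w 48.6
```

View pics/w4.png

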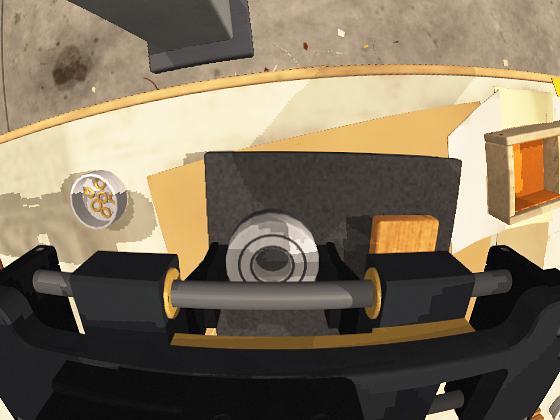

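The die sits centred in the hand with its hole near (272,260). The slab's front corners are at (205,152) and (462,160), and I'll use them to recheck the slab pose.

```bash
python3 -c "
from look import *
s=sense(); im=cv2.imread('pics/w4.png'); d=im.max(2)<105; M=np.array([[np.cos(SY),-np.sin(SY)],[np.sin(SY),np.cos(SY)]])
f=lambda u,v:M.T@(onplane('wrist',u,v,.016,s)[:2]-SC)*1000
F=np.array([f(u,110+np.argmax(d[110:200,u])-.5) for u in range(215,455,10)])
Rr=np.array([f(445+np.argmin(d[v,445:480])-.5,v) for v in range(165,240,5)])
L=np.array([f(190+np.argmax(d[v,190:230])-.5,v) for v in range(160,230,5)])
for n,A in (('front',F),('right(+x)',Rr),('left(-x)',L)): print(n,np.round(A[::3],1).tolist())
"
```

```text
front [[-102.2, 97.3], [-78.2, 96.9], [-54.6, 97.6], [-30.9, 96.9], [-6.9, 97.4], [18.1, 97.3], [44.5, 97.4], [72.9, 97.0]]
right(+x) [[112.0, 90.6], [111.5, 76.9], [111.4, 63.0], [111.5, 48.8], [110.8, 34.3]]
left(-x) [[-111.8, 90.6], [-111.5, 78.3], [-111.3, 65.9], [-111.1, 53.1], [-111.0, 40.1]]
```

Emit:
servo_tool:
  deltas:
    - {"tx": -4.5,"ty": 2,"tz": 35,"ax": -0.001,"ay": -0.002,"az": 0,"claw": 40}
    - {"tx": -4.5,"ty": 2,"tz": 60,"ax": -0.001,"ay": -0.002,"az": 0,"claw": 40}
    - {"tx": -4.5,"ty": 2,"tz": 74,"ax": -0.001,"ay": -0.002,"az": 0,"claw": 40}
    - {"tx": -4.5,"ty": 2,"tz": 79,"ax": -0.001,"ay": -0.002,"az": 0,"claw": 40}
    - {"tx": -4.5,"ty": 2,"tz": 80,"ax": -0.001,"ay": -0.002,"az": 0,"claw": 40}
    - {"tx": -4.5,"ty": 2,"tz": 80,"ax": -0.001,"ay": -0.002,"az": 0,"claw": 40}

```text
time_s: 11.82
tcp_pos: [0.4705, 0.2097, 0.0312]
ee_rot: [[-0.993, 0.116, 0.003], [0.116, 0.993, 0.001], [-0.003, 0.001, -1.0]]
wrist_force: [0.1, -0.2, -3.6]
gripper_width: 0.557
gripper_force: 30.0
```

```bash
python3 -c "
from h import *
goto(*onslab(-56,45),.0280,np.degrees(SY));print(sense()['wrist_force'])"
```

```text
t=11.82 T [ 1.9 -1.1  3.2] A [ 0.0013  0.0026 -0.0003] deg 0.2 j [  42.   25.  -28.    0.  -37. -139.] w 48.5
[ 0.11411702 -0.17259947 -3.55234122]
```

Emit:
servo_tool:
  deltas:
    - {"tx": 1,"ty": -0.7,"tz": 1.5,"ax": 0,"ay": 0,"az": 0,"claw": 40}
    - {"tx": 1,"ty": -0.7,"tz": 3,"ax": 0,"ay": 0,"az": 0,"claw": 40}
    - {"tx": 1,"ty": -0.7,"tz": 3.5,"ax": 0,"ay": 0,"az": 0,"claw": 40}
    - {"tx": 1,"ty": -0.7,"tz": 3.5,"ax": 0,"ay": 0,"az": 0,"claw": 40}

```text
time_s: 12.15
tcp_pos: [0.4691, 0.2099, 0.0278]
ee_rot: [[-0.993, 0.115, 0.003], [0.115, 0.993, 0.001], [-0.003, 0.002, -1.0]]
wrist_force: [-0.2, 0.1, -3.4]
gripper_width: 0.559
gripper_force: 30.0
```

```bash
python3 -c "
from h import *
goto(*onslab(-56,45),.0280,np.degrees(SY));print(sense()['wrist_force'])"
```

```text
t=12.15 T [ 0.5 -1.  -0.3] A [0.0018 0.0027 0.0006] deg 0.2 j [  42.   25.  -29.    0.  -36. -139.] w 48.6
[-0.1524467   0.11231788 -3.37242927]
```

Emit:
servo_tool:
  deltas:
    - {"tx": 0.3,"ty": -0.8,"tz": 1,"ax": 0,"ay": 0,"az": 0,"claw": 40}
    - {"tx": 0.3,"ty": -0.8,"tz": 2,"ax": 0,"ay": 0,"az": 0,"claw": 40}
    - {"tx": 0.3,"ty": -0.8,"tz": 2,"ax": 0,"ay": 0,"az": 0,"claw": 40}

```text
time_s: 12.4
tcp_pos: [0.4692, 0.2098, 0.0275]
ee_rot: [[-0.993, 0.114, 0.004], [0.114, 0.993, 0.002], [-0.004, 0.002, -1.0]]
wrist_force: [-5.2, 0.3, 9.8]
gripper_width: 0.553
gripper_force: 30.0
```

```bash
python3 -c "
from h import *
goto(*onslab(-56,45),.0280,np.degrees(SY));print(sense()['wrist_force'])"
```

```text
t=12.40 T [ 0.5 -1.  -0.6] A [0.0025 0.0038 0.0017] deg 0.3 j [  42.   25.  -29.    0.  -36. -139.] w 48.1
[-5.155831    0.32223665  9.8122299 ]
```

Contact. Releasing, then rising and heading for the tin.

Emit:
servo_tool:
  deltas:
    - {"tx": 0,"ty": 0,"tz": -1,"ax": 0,"ay": 0,"az": 0,"claw": 40}
    - {"tx": 0,"ty": 0,"tz": -1,"ax": 0,"ay": 0,"az": 0,"claw": 66}
    - {"tx": 0,"ty": 0,"tz": -1,"ax": 0,"ay": 0,"az": 0,"claw": 66}
    - {"tx": 0,"ty": 0,"tz": -1,"ax": 0,"ay": 0,"az": 0,"claw": 66}
    - {"tx": 0,"ty": 0,"tz": -1,"ax": 0,"ay": 0,"az": 0,"claw": 66}
    - {"tx": 0,"ty": 0,"tz": -15,"ax": 0,"ay": 0,"az": 0,"claw": 66}
    - {"tx": 0,"ty": 0,"tz": -45,"ax": 0,"ay": 0,"az": 0,"claw": 70}
    - {"tx": 0,"ty": 0,"tz": -85,"ax": 0,"ay": 0,"az": 0,"claw": 70}
    - {"tx": 0,"ty": 0,"tz": -100,"ax": 0,"ay": 0,"az": 0,"claw": 70}
    - {"tx": 0,"ty": 0,"tz": -100,"ax": 0,"ay": 0,"az": 0,"claw": 70}

```text
time_s: 13.23
tcp_pos: [0.4708, 0.2106, 0.1296]
ee_rot: [[-0.993, 0.114, 0.01], [0.114, 0.993, 0.006], [-0.009, 0.007, -1.0]]
wrist_force: [0.1, -0.0, -0.3]
gripper_width: 0.803
gripper_force: 0.0
```

```bash
python3 -c "
from look import *
p=onslab(-56,45); print(p)
look({'die_large':dict(x0=list(p),z0=.016),'tin':[.4345,.0495]})
for n in ('scene','side'):
  capture(n)
  for r in trace('die_large',n)[:1]: print(n,fit('die_large',{n:r['mask'].astype(float)},list(p),.016))
goto(.435,.0495,.11,np.degrees(SY))"
```

```text
[0.46853125 0.20887422]
die_large 0.66 [0.4686 0.2111] iou 0.899
tin 0.66 [0.4369 0.0528] iou 0.948
scene (array([0.46881678, 0.20914844]), np.float64(0.9485601427115191))
side (array([0.4645498 , 0.20748897]), np.float64(0.9521296927816043))
t=13.58 T [  14.2 -161.5   14. ] A [-0.0012 -0.0001  0.0005] deg 0.1 j [  42.   17.  -23.    0.  -50. -139.] w 70.0
```

Emit:
servo_tool:
  deltas:
    - {"tx": 13.5,"ty": -160,"tz": 14,"ax": 0,"ay": 0,"az": 0,"claw": 70}
    - {"tx": 13.5,"ty": -160,"tz": 14,"ax": 0,"ay": 0,"az": 0,"claw": 70}
    - {"tx": 13.5,"ty": -160,"tz": 14,"ax": 0,"ay": 0,"az": 0,"claw": 70}
    - {"tx": 13.5,"ty": -160,"tz": 14,"ax": 0,"ay": 0,"az": 0,"claw": 70}
    - {"tx": 13.5,"ty": -160,"tz": 14,"ax": 0,"ay": 0,"az": 0,"claw": 70}
    - {"tx": 13.5,"ty": -160,"tz": 14,"ax": 0,"ay": 0,"az": 0,"claw": 70}
    - {"tx": 13.5,"ty": -160,"tz": 14,"ax": 0,"ay": 0,"az": 0,"claw": 70}

```text
time_s: 14.17
tcp_pos: [0.437, 0.0515, 0.1109]
ee_rot: [[-0.993, 0.115, 0.002], [0.115, 0.993, 0.001], [-0.002, 0.001, -1.0]]
wrist_force: [0.7, 0.3, 0.3]
gripper_width: 0.8
gripper_force: 0.0
```

```bash
python3 -c "
from look import *
look({'tin':[.4345,.0495]})
goto(.436,.0505,.013,np.degrees(SY))"
```

```text
tin 0.97 [0.4375 0.0519] iou 0.932
t=14.27 T [ 1.2 -2.1 98. ] A [0.0011 0.0024 0.0018] deg 0.2 j [  28.   11.  -34.    0.  -45. -125.] w 70.3
```

Emit:
servo_tool:
  deltas:
    - {"tx": 0.5,"ty": -1.2,"tz": 38,"ax": 0,"ay": 0.001,"az": 0,"claw": 70}
    - {"tx": 0.5,"ty": -1.2,"tz": 70,"ax": 0,"ay": 0.001,"az": 0,"claw": 70}
    - {"tx": 0.5,"ty": -1.2,"tz": 88,"ax": 0,"ay": 0.001,"az": 0,"claw": 70}
    - {"tx": 0.5,"ty": -1.2,"tz": 96,"ax": 0,"ay": 0.001,"az": 0,"claw": 70}
    - {"tx": 0.5,"ty": -1.2,"tz": 98,"ax": 0,"ay": 0.001,"az": 0,"claw": 70}
    - {"tx": 0.5,"ty": -1.2,"tz": 98,"ax": 0,"ay": 0.001,"az": 0,"claw": 46}
    - {"tx": 0.5,"ty": -1.2,"tz": 98,"ax": 0,"ay": 0.001,"az": 0,"claw": 46}
    - {"tx": 0.5,"ty": -1.2,"tz": 98,"ax": 0,"ay": 0.001,"az": 0,"claw": 46}
    - {"tx": 0.5,"ty": -1.2,"tz": 98,"ax": 0,"ay": 0.001,"az": 0,"claw": 46}
    - {"tx": 0.5,"ty": -1.2,"tz": 98,"ax": 0,"ay": 0.001,"az": 0,"claw": 46}

```text
time_s: 15.1
tcp_pos: [0.4371, 0.0509, 0.0141]
ee_rot: [[-0.993, 0.115, 0.004], [0.115, 0.993, 0.002], [-0.004, 0.003, -1.0]]
wrist_force: [-1.0, 0.6, 4.6]
gripper_width: 0.588
gripper_force: 30.0
```

Emit:
servo_tool:
  deltas:
    - {"tx": 0,"ty": 0,"tz": -15,"ax": 0,"ay": 0,"az": 0,"claw": 46}
    - {"tx": 0,"ty": 0,"tz": -40,"ax": 0,"ay": 0,"az": 0,"claw": 46}
    - {"tx": 0,"ty": 0,"tz": -75,"ax": 0,"ay": 0,"az": 0,"claw": 46}
    - {"tx": 0,"ty": 0,"tz": -110,"ax": 0,"ay": 0,"az": 0,"claw": 46}
    - {"tx": 0,"ty": 0,"tz": -110,"ax": 0,"ay": 0,"az": 0,"claw": 46}

```text
time_s: 15.52
tcp_pos: [0.4402, 0.0518, 0.1296]
ee_rot: [[-0.993, 0.113, 0.015], [0.113, 0.994, 0.006], [-0.014, 0.008, -1.0]]
wrist_force: [1.5, -0.1, -1.1]
gripper_width: 0.59
gripper_force: 30.0
```

```bash
python3 -c "
from h import *
p=onslab(-56,-45); print(p)
goto(*p,.12,np.degrees(SY))"
```

```text
[0.55792853 0.19847583]
t=15.52 T [-100.2  159.    12.2] A [0.0075 0.0139 0.0022] deg 0.9 j [  28.   10.  -32.    0.  -47. -125.] w 51.3
```

Emit:
servo_tool:
  deltas:
    - {"tx": -100,"ty": 159,"tz": 10,"ax": 0.001,"ay": 0.001,"az": 0,"claw": 46}
    - {"tx": -100,"ty": 159,"tz": 10,"ax": 0.001,"ay": 0.001,"az": 0,"claw": 46}
    - {"tx": -100,"ty": 159,"tz": 10,"ax": 0.001,"ay": 0.001,"az": 0,"claw": 46}
    - {"tx": -100,"ty": 159,"tz": 10,"ax": 0.001,"ay": 0.001,"az": 0,"claw": 46}
    - {"tx": -100,"ty": 159,"tz": 10,"ax": 0.001,"ay": 0.001,"az": 0,"claw": 46}
    - {"tx": -100,"ty": 159,"tz": 10,"ax": 0.001,"ay": 0.001,"az": 0,"claw": 46}
    - {"tx": -100,"ty": 159,"tz": 10,"ax": 0.001,"ay": 0.001,"az": 0,"claw": 46}

```text
time_s: 16.1
tcp_pos: [0.5535, 0.1973, 0.1124]
ee_rot: [[-0.993, 0.114, -0.001], [0.114, 0.993, -0.0], [0.001, -0.001, -1.0]]
wrist_force: [-0.3, -0.8, -0.9]
gripper_width: 0.585
gripper_force: 30.0
```

```bash
python3 -c "
from look import *
s=sense();p=s['tcp_pos'];im=capture('wrist')
for r in trace('tin','wrist')[:1]:
    f=fit('tin',{'wrist':r['mask'].astype(float)},list(p[:2]),p[2]-.014,s); print(f, np.array(s['ee_rot']).T@(np.r_[f[0],p[2]]-p)*1000)
goto(*onslab(-56,-45),.030,np.degrees(SY))"
```

```text
(array([0.55307386, 0.19858534]), np.float64(0.7950242552121219)) [ 5.44998235e-01  1.22770401e+00 -3.89794055e-05]
t=16.20 T [-5.1  3.2 82.9] A [-0.0008 -0.0014  0.0001] deg 0.1 j [  35.   24.  -13.   -0.  -53. -132.] w 51.4
```

Emit:
servo_tool:
  deltas:
    - {"tx": -4,"ty": 2.2,"tz": 35,"ax": 0,"ay": -0.001,"az": 0,"claw": 46}
    - {"tx": -4,"ty": 2.2,"tz": 60,"ax": 0,"ay": -0.001,"az": 0,"claw": 46}
    - {"tx": -4,"ty": 2.2,"tz": 75,"ax": 0,"ay": -0.001,"az": 0,"claw": 46}
    - {"tx": -4,"ty": 2.2,"tz": 80,"ax": 0,"ay": -0.001,"az": 0,"claw": 46}
    - {"tx": -4,"ty": 2.2,"tz": 82,"ax": 0,"ay": -0.001,"az": 0,"claw": 46}
    - {"tx": -4,"ty": 2.2,"tz": 82,"ax": 0,"ay": -0.001,"az": 0,"claw": 46}
    - {"tx": -4,"ty": 2.2,"tz": 82,"ax": 0,"ay": -0.001,"az": 0,"claw": 46}

```text
time_s: 16.78
tcp_pos: [0.5586, 0.1987, 0.0328]
ee_rot: [[-0.993, 0.115, 0.003], [0.115, 0.993, 0.001], [-0.003, 0.002, -1.0]]
wrist_force: [0.8, 1.2, 0.1]
gripper_width: 0.584
gripper_force: 30.0
```

```bash
python3 -c "
from h import *
goto(*onslab(-56,-45),.0300,np.degrees(SY));print(sense()['wrist_force'])"
```

```text
t=16.78 T [ 0.7 -0.3  2.8] A [0.0015 0.0031 0.0006] deg 0.2 j [  35.   30.  -17.    0.  -43. -132.] w 50.8
[0.79276233 1.1878633  0.11540844]
```

Emit:
servo_tool:
  deltas:
    - {"tx": 0.5,"ty": -0.2,"tz": 2,"ax": 0,"ay": 0.001,"az": 0,"claw": 46}
    - {"tx": 0.5,"ty": -0.2,"tz": 3,"ax": 0,"ay": 0.001,"az": 0,"claw": 46}
    - {"tx": 0.5,"ty": -0.2,"tz": 3.5,"ax": 0,"ay": 0.001,"az": 0,"claw": 46}
    - {"tx": 0.5,"ty": -0.2,"tz": 3.5,"ax": 0,"ay": 0.001,"az": 0,"claw": 46}

```text
time_s: 17.12
tcp_pos: [0.5581, 0.1988, 0.0301]
ee_rot: [[-0.993, 0.114, 0.002], [0.114, 0.993, 0.001], [-0.002, 0.001, -1.0]]
wrist_force: [-2.0, 0.5, 7.3]
gripper_width: 0.588
gripper_force: 30.0
```

```bash
python3 -c "
from h import *
goto(*onslab(-56,-45),.0300,np.degrees(SY));print(sense()['wrist_force'])"
```

```text
t=17.12 T [ 0.1 -0.3  0.1] A [0.0012 0.0022 0.0013] deg 0.2 j [  35.   30.  -17.    0.  -42. -132.] w 51.2
[-2.03324193  0.50665339  7.30784423]
```

Emit:
servo_tool:
  deltas:
    - {"tx": 0,"ty": 0,"tz": -1,"ax": 0,"ay": 0,"az": 0,"claw": 46}
    - {"tx": 0,"ty": 0,"tz": -1,"ax": 0,"ay": 0,"az": 0,"claw": 66}
    - {"tx": 0,"ty": 0,"tz": -1,"ax": 0,"ay": 0,"az": 0,"claw": 66}
    - {"tx": 0,"ty": 0,"tz": -1,"ax": 0,"ay": 0,"az": 0,"claw": 66}
    - {"tx": 0,"ty": 0,"tz": -1,"ax": 0,"ay": 0,"az": 0,"claw": 66}
    - {"tx": 0,"ty": 0,"tz": -15,"ax": 0,"ay": 0,"az": 0,"claw": 66}
    - {"tx": 0,"ty": 0,"tz": -45,"ax": 0,"ay": 0,"az": 0,"claw": 70}
    - {"tx": 0,"ty": 0,"tz": -85,"ax": 0,"ay": 0,"az": 0,"claw": 70}
    - {"tx": 0,"ty": 0,"tz": -125,"ax": 0,"ay": 0,"az": 0,"claw": 70}
    - {"tx": 0,"ty": 0,"tz": -165,"ax": 0,"ay": 0,"az": 0,"claw": 70}
    - {"tx": 0,"ty": 0,"tz": -180,"ax": 0,"ay": 0,"az": 0,"claw": 70}
    - {"tx": 0,"ty": 0,"tz": -180,"ax": 0,"ay": 0,"az": 0,"claw": 70}

```text
time_s: 18.12
tcp_pos: [0.5598, 0.1995, 0.2134]
ee_rot: [[-0.993, 0.114, 0.009], [0.114, 0.993, 0.005], [-0.009, 0.006, -1.0]]
wrist_force: [0.6, -0.5, 0.2]
gripper_width: 0.8
gripper_force: 0.0
```

```bash
python3 -c "
from look import *
print('bottle',onplane('scene',316,134,0),'shelf near edge',onplane('side',240,122,.1),onplane('scene',308,108,.1))
for n in ('scene','side'):
  capture(n)
  for l,z in (('tin',.016),('die_large',.016)):
   g=list(onslab(-56,-45 if l=='tin' else 45))
   for r in trace(l,n)[:1]: print(n,l,fit(l,{n:r['mask'].astype(float)},g,z),g)
for n in ('scene','side'):
  for l in ('cutter','setter'):
   for r in recognise(l,n)[:2]: print(n,l,world(n,r['xyz']))
goto(.52,-.25,.22,183)"
```

```text
bottle [ 0.67717463 -0.37460884  0.        ] shelf near edge [ 0.64979479 -0.31000129  0.1       ] [ 0.68436036 -0.34195811  0.1       ]
scene tin (array([0.55889092, 0.19812323]), np.float64(0.8892810264927272)) [np.float64(0.557928526953451), np.float64(0.1984758294181558)]
scene die_large (array([0.46872661, 0.20892632]), np.float64(0.8889337046640418)) [np.float64(0.46853124853958333), np.float64(0.2088742241112533)]
side tin (array([0.55338451, 0.19503919]), np.float64(0.9193350504738876)) [np.float64(0.557928526953451), np.float64(0.1984758294181558)]
side die_large (array([0.4658351 , 0.20716667]), np.float64(0.9419068507669209)) [np.float64(0.46853124853958333), np.float64(0.2088742241112533)]
scene cutter [ 0.52174503 -0.31489851  0.10496109]
scene setter [ 0.5091783  -0.20610506  0.10877213]
scene setter [ 0.41144662 -0.18918398  0.07245113]
side setter [ 0.42014681 -0.19242567  0.0680901 ]
t=18.62 T [ -14.6 -449.5  -12.7] A [ 3.0000e-04 -1.9000e-03 -1.7384e+00] deg 99.6 j [  35.   19.   -6.   -0.  -65. -132.] w 70.0
```

```bash
python3 -c "
from h import *
for z in (.05,.1,.15,.2,.25): print(z,onplane('side',240,122,z)[:2].round(3),onplane('scene',308,106,z)[:2].round(3), 'bottletop',onplane('scene',316,70,z)[:2].round(3),onplane('side',228,80,z)[:2].round(3))"
```

```text
0.05 [ 0.657 -0.391] [ 0.738 -0.418] bottletop [ 0.845 -0.613] [ 0.715 -0.655]
0.1 [ 0.65 -0.31] [ 0.69 -0.35] bottletop [ 0.791 -0.532] [ 0.704 -0.557]
0.15 [ 0.642 -0.229] [ 0.643 -0.283] bottletop [ 0.736 -0.451] [ 0.692 -0.459]
0.2 [ 0.634 -0.148] [ 0.596 -0.215] bottletop [ 0.681 -0.37 ] [ 0.681 -0.361]
0.25 [ 0.627 -0.066] [ 0.549 -0.148] bottletop [ 0.626 -0.289] [ 0.67  -0.263]
```

Emit:
servo_tool:
  deltas:
    - {"tx": 10,"ty": -435,"tz": -13,"ax": 0,"ay": 0,"az": -1.738,"claw": 70}
    - {"tx": 10,"ty": -435,"tz": -13,"ax": 0,"ay": 0,"az": -1.738,"claw": 70}
    - {"tx": 10,"ty": -435,"tz": -13,"ax": 0,"ay": 0,"az": -1.738,"claw": 70}
    - {"tx": 10,"ty": -435,"tz": -13,"ax": 0,"ay": 0,"az": -1.738,"claw": 70}
    - {"tx": 10,"ty": -435,"tz": -13,"ax": 0,"ay": 0,"az": -1.738,"claw": 70}
    - {"tx": 10,"ty": -435,"tz": -13,"ax": 0,"ay": 0,"az": -1.738,"claw": 70}
    - {"tx": 10,"ty": -435,"tz": -13,"ax": 0,"ay": 0,"az": -1.738,"claw": 70}
    - {"tx": 10,"ty": -435,"tz": -13,"ax": 0,"ay": 0,"az": -1.738,"claw": 70}
    - {"tx": 10,"ty": -435,"tz": -13,"ax": 0,"ay": 0,"az": -1.738,"claw": 70}
    - {"tx": 10,"ty": -435,"tz": -13,"ax": 0,"ay": 0,"az": -1.738,"claw": 70}
    - {"tx": 10,"ty": -435,"tz": -13,"ax": 0,"ay": 0,"az": -1.738,"claw": 70}
    - {"tx": 10,"ty": -435,"tz": -13,"ax": 0,"ay": 0,"az": -1.738,"claw": 70}

```text
time_s: 19.62
tcp_pos: [0.4965, -0.2365, 0.2207]
ee_rot: [[-0.28, -0.96, -0.0], [-0.96, 0.28, -0.001], [0.001, 0.0, -1.0]]
wrist_force: [-0.1, 0.5, 0.4]
gripper_width: 0.803
gripper_force: 0.0
```

```bash
python3 -c "
from h import *
s=sense();cv2.imwrite('pics/w5.png',capture('wrist'));print(s['tcp_pos'],s['ee_rot'])
goto(.520,-.319,.22,183)"
```

```text
[ 0.49648352 -0.23650443  0.22067438] [[-2.80173165e-01 -9.59949360e-01 -4.73633451e-04]
 [-9.59949028e-01  2.80173477e-01 -8.28570500e-04]
 [ 9.28085252e-04  2.22520752e-04 -9.99999545e-01]]
t=19.67 T [ 72.9 -45.3   0.6] A [ 0.0005 -0.0008 -0.3319] deg 19.0 j [ -9.  15. -10.   0. -65.  -8.] w 69.6
```

View pics/w5.png

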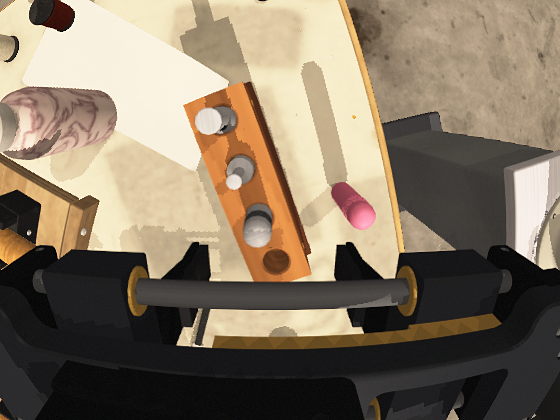

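The view shows, top to bottom, the cutter's flat top at (208,121), the punch tip at (232,182), the setter dome at (257,238) and the empty well at (277,262). The pink decoy is off to the right.

```bash
python3 -c "
from h import *
s=sense()
for n,u,v,z in (('cutter',208,121,.14),('punch',232,182,.13),('setter',257,236,.122),('well',277,262,.07)): print(n,onplane('wrist',u,v,z,s).round(4))
im=cv2.imread('pics/w5.png');cv2.imwrite('pics/c5.png',cv2.resize(im[70:290,170:330],(582,800))[:600] if 0 else cv2.resize(im[80:290,170:330],(456,598),interpolation=cv2.INTER_CUBIC))"
```

```text
cutter [ 0.5236 -0.3202  0.14  ]
punch [ 0.5218 -0.2689  0.13  ]
setter [ 0.517  -0.2168  0.122 ]
well [ 0.5133 -0.1641  0.07  ]
```

View pics/c5.png

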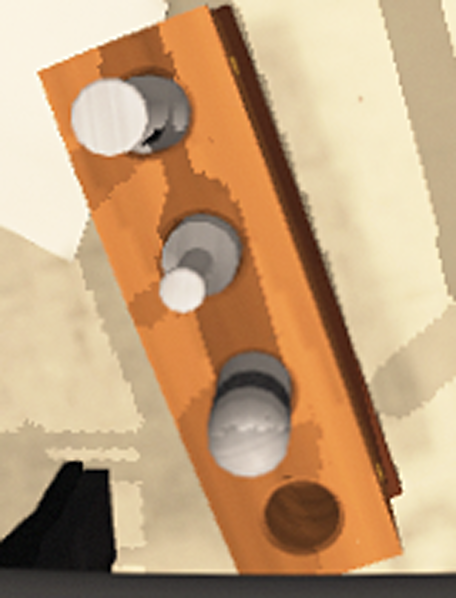

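The crop confirms the tool identities and evenly spaced wells. Moving over the cutter.

```bash
python3 -c "
from h import *
goto(.523,-.320,.22,163.7)"
```

```text
t=19.67 T [ 73.1 -48.5   0.6] A [ 0.0004 -0.0009  0.0049] deg 0.3 j [ -9.  15. -10.   0. -65.  -8.] w 69.6
```

Emit:
servo_tool:
  deltas:
    - {"tx": 73,"ty": -48,"tz": 0,"ax": 0,"ay": 0,"az": 0.005,"claw": 55}
    - {"tx": 73,"ty": -48,"tz": 0,"ax": 0,"ay": 0,"az": 0.005,"claw": 55}
    - {"tx": 73,"ty": -48,"tz": 0,"ax": 0,"ay": 0,"az": 0.005,"claw": 55}
    - {"tx": 73,"ty": -48,"tz": 0,"ax": 0,"ay": 0,"az": 0.005,"claw": 55}
    - {"tx": 73,"ty": -48,"tz": 0,"ax": 0,"ay": 0,"az": 0.005,"claw": 55}

```text
time_s: 20.08
tcp_pos: [0.5226, -0.3157, 0.22]
ee_rot: [[-0.288, -0.958, -0.001], [-0.958, 0.288, 0.001], [-0.0, 0.002, -1.0]]
wrist_force: [-0.9, 0.2, -0.3]
gripper_width: 0.639
gripper_force: 0.0
```

```bash
python3 -c "
from h import *
s=sense(); im=capture('wrist'); cv2.imwrite('pics/w6.png',im)
goto(.523,-.320,.088,163.7)"
```

```text
t=20.13 T [  4.5  -1.9 132.4] A [ 0.0011  0.0004 -0.0065] deg 0.4 j [-16.  21.  -2.  -0. -67.  -1.] w 55.3
```

View pics/w6.png

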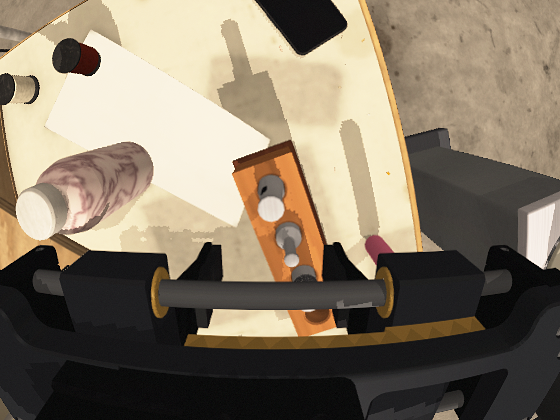

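The cutter's top is at (271,208), midway between the fingers, and the bottle at (90,190) is clear of the body. Descending.

Emit:
servo_tool:
  deltas:
    - {"tx": 4,"ty": -1.2,"tz": 35,"ax": 0,"ay": 0,"az": -0.005,"claw": 50}
    - {"tx": 4,"ty": -1.2,"tz": 70,"ax": 0,"ay": 0,"az": -0.005,"claw": 50}
    - {"tx": 4,"ty": -1.2,"tz": 100,"ax": 0,"ay": 0,"az": -0.005,"claw": 50}
    - {"tx": 4,"ty": -1.2,"tz": 122,"ax": 0,"ay": 0,"az": -0.005,"claw": 50}
    - {"tx": 4,"ty": -1.2,"tz": 131,"ax": 0,"ay": 0,"az": -0.005,"claw": 50}
    - {"tx": 4,"ty": -1.2,"tz": 131,"ax": 0,"ay": 0,"az": -0.005,"claw": 50}

```text
time_s: 20.63
tcp_pos: [0.5216, -0.3186, 0.0879]
ee_rot: [[-0.281, -0.96, -0.004], [-0.96, 0.281, 0.002], [-0.0, 0.005, -1.0]]
wrist_force: [-0.4, 0.1, -0.0]
gripper_width: 0.574
gripper_force: 0.0
```

```bash
python3 -c "
from h import *
goto(.523,-.320,.088,163.7)"
```

```text
t=20.63 T [ 0.9 -1.7 -0.1] A [ 0.0047  0.0004 -0.0001] deg 0.3 j [-16.  28. -11.  -0. -51.  -0.] w 49.9
```

Emit:
servo_tool:
  deltas:
    - {"tx": 0,"ty": 0,"tz": 0,"ax": 0,"ay": 0,"az": 0,"claw": 10}
    - {"tx": 0,"ty": 0,"tz": 0,"ax": 0,"ay": 0,"az": 0,"claw": 10}
    - {"tx": 0,"ty": 0,"tz": 0,"ax": 0,"ay": 0,"az": 0,"claw": 10}
    - {"tx": 0,"ty": 0,"tz": 0,"ax": 0,"ay": 0,"az": 0,"claw": 10}
    - {"tx": 0,"ty": 0,"tz": 0,"ax": 0,"ay": 0,"az": 0,"claw": 10}
    - {"tx": 0,"ty": 0,"tz": 0,"ax": 0,"ay": 0,"az": 0,"claw": 10}
    - {"tx": 0,"ty": 0,"tz": 0,"ax": 0,"ay": 0,"az": 0,"claw": 10}

```text
time_s: 21.22
tcp_pos: [0.5229, -0.3205, 0.0906]
ee_rot: [[-0.282, -0.959, 0.0], [-0.959, 0.282, -0.0], [0.0, -0.0, -1.0]]
wrist_force: [-1.1, 0.6, 3.3]
gripper_width: 0.223
gripper_force: 30.0
```

```bash
python3 -c "
from h import *
s=sense();print(s['tcp_pos'],s['wrist_force'],s['moment'])
goto(.523,-.320,.088,163.7)"
```

```text
[ 0.52294768 -0.32050942  0.09056041] [-1.06415888  0.63840715  3.2999066 ] [ 0.36310506  0.40134714 -0.00660651]
t=21.22 T [-0.5  0.1  2.6] A [-0.0005 -0.0002 -0.0012] deg 0.1 j [-16.  28. -11.   0. -51.   0.] w 19.4
```

Emit:
servo_tool:
  deltas:
    - {"tx": 0,"ty": 0,"tz": -8,"ax": 0,"ay": 0,"az": 0,"claw": 10}
    - {"tx": 0,"ty": 0,"tz": -22,"ax": 0,"ay": 0,"az": 0,"claw": 10}
    - {"tx": 0,"ty": 0,"tz": -42,"ax": 0,"ay": 0,"az": 0,"claw": 10}
    - {"tx": 0,"ty": 0,"tz": -66,"ax": 0,"ay": 0,"az": 0,"claw": 10}
    - {"tx": 0,"ty": 0,"tz": -95,"ax": 0,"ay": 0,"az": 0,"claw": 10}
    - {"tx": 0,"ty": 0,"tz": -130,"ax": 0,"ay": 0,"az": 0,"claw": 10}
    - {"tx": 0,"ty": 0,"tz": -165,"ax": 0,"ay": 0,"az": 0,"claw": 10}
    - {"tx": 0,"ty": 0,"tz": -170,"ax": 0,"ay": 0,"az": 0,"claw": 10}
    - {"tx": 0,"ty": 0,"tz": -170,"ax": 0,"ay": 0,"az": 0,"claw": 10}

```text
time_s: 21.97
tcp_pos: [0.524, -0.3208, 0.2631]
ee_rot: [[-0.282, -0.959, 0.006], [-0.959, 0.282, -0.002], [0.0, -0.007, -1.0]]
wrist_force: [-0.1, -0.1, -2.3]
gripper_width: 0.217
gripper_force: 30.0
```

```bash
python3 -c "
from h import *
print(sense()['wrist_force'])
im=capture('scene'); cv2.imwrite('pics/s6.png',im)
goto(*onslab(56,0),.22,163.7)"
```

```text
[-0.12714086 -0.11555104 -2.30163263]
t=22.02 T [-610.   176.    40.6] A [-0.001   0.0011 -0.0017] deg 0.1 j [-16.  20.   2.  -0. -73.   0.] w 19.6
```

View pics/s6.png

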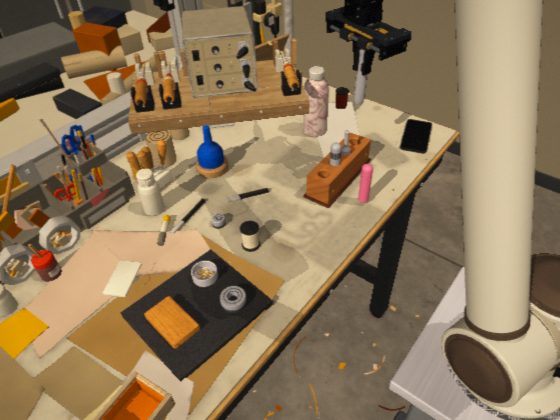

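The scene picture shows the cutter hanging from the gripper at (362,90), with block, tin and die in place on the slab. Moving over the block.

Emit:
servo_tool:
  deltas:
    - {"tx": -330,"ty": 95,"tz": 10,"ax": 0,"ay": 0,"az": 0,"claw": 10}
    - {"tx": -330,"ty": 95,"tz": 10,"ax": 0,"ay": 0,"az": 0,"claw": 10}
    - {"tx": -330,"ty": 95,"tz": 10,"ax": 0,"ay": 0,"az": 0,"claw": 10}
    - {"tx": -330,"ty": 95,"tz": 10,"ax": 0,"ay": 0,"az": 0,"claw": 10}
    - {"tx": -330,"ty": 95,"tz": 10,"ax": 0,"ay": 0,"az": 0,"claw": 10}
    - {"tx": -610,"ty": 176,"tz": 20,"ax": 0,"ay": 0,"az": 0,"claw": 10}
    - {"tx": -610,"ty": 176,"tz": 20,"ax": 0,"ay": 0,"az": 0,"claw": 10}
    - {"tx": -610,"ty": 176,"tz": 20,"ax": 0,"ay": 0,"az": 0,"claw": 10}
    - {"tx": -610,"ty": 176,"tz": 20,"ax": 0,"ay": 0,"az": 0,"claw": 10}
    - {"tx": -610,"ty": 176,"tz": 20,"ax": 0,"ay": 0,"az": 0,"claw": 10}
    - {"tx": -610,"ty": 176,"tz": 20,"ax": 0,"ay": 0,"az": 0,"claw": 10}
    - {"tx": -610,"ty": 176,"tz": 20,"ax": 0,"ay": 0,"az": 0,"claw": 10}

```text
time_s: 23.02
tcp_pos: [0.5235, 0.1808, 0.2415]
ee_rot: [[-0.282, -0.959, -0.005], [-0.959, 0.282, -0.002], [0.004, 0.004, -1.0]]
wrist_force: [0.9, -1.1, -1.7]
gripper_width: 0.217
gripper_force: 30.0
```

```bash
python3 -c "
from h import *
goto(*onslab(56,0),.20,163.7)"
```

```text
t=23.02 T [-129.6   35.1   41.1] A [ 0.004  -0.0035 -0.0013] deg 0.3 j [ 36.  15.  -8.  -0. -68. -52.] w 18.9
```

Emit:
servo_tool:
  deltas:
    - {"tx": -124,"ty": 34,"tz": 40,"ax": 0,"ay": 0,"az": 0,"claw": 10}
    - {"tx": -124,"ty": 34,"tz": 40,"ax": 0,"ay": 0,"az": 0,"claw": 10}
    - {"tx": -124,"ty": 34,"tz": 40,"ax": 0,"ay": 0,"az": 0,"claw": 10}
    - {"tx": -124,"ty": 34,"tz": 40,"ax": 0,"ay": 0,"az": 0,"claw": 10}
    - {"tx": -124,"ty": 34,"tz": 40,"ax": 0,"ay": 0,"az": 0,"claw": 10}
    - {"tx": -124,"ty": 34,"tz": 40,"ax": 0,"ay": 0,"az": 0,"claw": 10}
    - {"tx": -124,"ty": 34,"tz": 40,"ax": 0,"ay": 0,"az": 0,"claw": 10}

```text
time_s: 23.6
tcp_pos: [0.5273, 0.3066, 0.2032]
ee_rot: [[-0.283, -0.959, -0.002], [-0.959, 0.283, -0.002], [0.002, 0.001, -1.0]]
wrist_force: [-0.4, 0.5, -1.9]
gripper_width: 0.224
gripper_force: 30.0
```

```bash
python3 -c "
from h import *
a=capture('scene');b=capture('side')
goto(*onslab(56,0),.118,163.7)
q=onslab(56,0)
for n,im in (('scene',a),('side',b)):
    s=sense(); 
    for r in recognise('cutter',n)[:1]: print(n,r['confidence'],world(n,r['xyz']))
P=proj('scene',[[*q,.15]])[0].astype(int); Q=proj('side',[[*q,.15]])[0].astype(int); print(P,Q)
c=lambda im,p: cv2.resize(im[max(p[1]-90,0):p[1]+90,max(p[0]-66,0):p[0]+66],(396,540),interpolation=cv2.INTER_CUBIC)
cv2.imwrite('pics/c7.png',np.hstack([c(a,P),c(b,Q)]))"
```

```text
t=23.70 T [-7.6  3.9 86.4] A [ 0.0001 -0.0001 -0.0029] deg 0.2 j [ 45.  21.  -3.  -0. -65. -62.] w 19.3
scene 0.71 [0.51772854 0.31019813 0.1597286 ]
side 0.72 [0.52717873 0.30969408 0.1878942 ]
[157 281] [285 286]
```

View pics/c7.png

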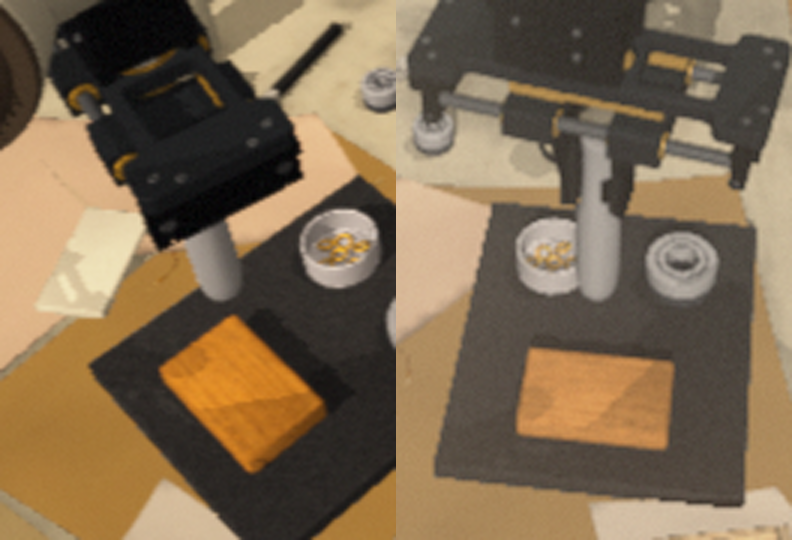

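Both crops show the cutter held upright, still high above the slab. Lowering it over the block.

Emit:
servo_tool:
  deltas:
    - {"tx": -6,"ty": 3,"tz": 30,"ax": 0,"ay": 0,"az": 0,"claw": 10}
    - {"tx": -6,"ty": 3,"tz": 55,"ax": 0,"ay": 0,"az": 0,"claw": 10}
    - {"tx": -6,"ty": 3,"tz": 70,"ax": 0,"ay": 0,"az": 0,"claw": 10}
    - {"tx": -6,"ty": 3,"tz": 76,"ax": 0,"ay": 0,"az": 0,"claw": 10}
    - {"tx": -6,"ty": 3,"tz": 76,"ax": 0,"ay": 0,"az": 0,"claw": 10}
    - {"tx": -6,"ty": 3,"tz": 76,"ax": 0,"ay": 0,"az": 0,"claw": 10}

```text
time_s: 24.3
tcp_pos: [0.5273, 0.3145, 0.1293]
ee_rot: [[-0.282, -0.959, 0.002], [-0.959, 0.282, 0.001], [-0.001, -0.001, -1.0]]
wrist_force: [0.0, 0.4, -1.6]
gripper_width: 0.219
gripper_force: 30.0
```

```bash
python3 -c "
from h import *
goto(*onslab(56,0),.115,163.7);print(sense()['wrist_force'])"
```

```text
t=24.30 T [-0.   1.2 14.3] A [-0.0013  0.0012 -0.0015] deg 0.1 j [ 46.  25.  -9.   0. -56. -62.] w 19.1
[ 0.01479306  0.37078831 -1.6428142 ]
```

Emit:
servo_tool:
  deltas:
    - {"tx": 0,"ty": 0.8,"tz": 6,"ax": 0,"ay": 0,"az": 0,"claw": 10}
    - {"tx": 0,"ty": 0.8,"tz": 10,"ax": 0,"ay": 0,"az": 0,"claw": 10}
    - {"tx": 0,"ty": 0.8,"tz": 12,"ax": 0,"ay": 0,"az": 0,"claw": 10}
    - {"tx": 0,"ty": 0.8,"tz": 13,"ax": 0,"ay": 0,"az": 0,"claw": 10}
    - {"tx": 0,"ty": 0.8,"tz": 13,"ax": 0,"ay": 0,"az": 0,"claw": 10}

```text
time_s: 24.72
tcp_pos: [0.5257, 0.3147, 0.1151]
ee_rot: [[-0.282, -0.959, -0.0], [-0.959, 0.282, -0.0], [0.0, 0.0, -1.0]]
wrist_force: [-0.7, 0.5, -3.0]
gripper_width: 0.225
gripper_force: 30.0
```

```bash
python3 -c "
from h import *
goto(*onslab(56,0),.115,163.7);print(sense()['wrist_force'])"
```

```text
t=24.72 T [-0.3 -0.4  0.1] A [ 0.0001 -0.0002 -0.0012] deg 0.1 j [ 46.  26. -10.   0. -54. -62.] w 19.6
[-0.66976248  0.50517554 -3.02957269]
```

Emit:
servo_tool:
  deltas:
    - {"tx": 0,"ty": 0,"tz": 1,"ax": 0,"ay": 0,"az": 0,"claw": 10}
    - {"tx": 0,"ty": 0,"tz": 1.5,"ax": 0,"ay": 0,"az": 0,"claw": 10}
    - {"tx": 0,"ty": 0,"tz": 1.5,"ax": 0,"ay": 0,"az": 0,"claw": 10}

```text
time_s: 24.97
tcp_pos: [0.5261, 0.315, 0.1146]
ee_rot: [[-0.282, -0.96, 0.001], [-0.96, 0.282, 0.001], [-0.001, -0.001, -1.0]]
wrist_force: [-0.5, -0.2, 2.5]
gripper_width: 0.228
gripper_force: 30.0
```

```bash
python3 -c "
from h import *
goto(*onslab(56,0),.115,163.7);print(sense()['wrist_force'])"
```

```text
t=24.97 T [ 0.1 -0.1 -0.4] A [-0.0008  0.0008 -0.0009] deg 0.1 j [ 46.  26. -10.   0. -54. -62.] w 19.8
[-0.51879608 -0.17703357  2.50878766]
```

Emit:
servo_tool:
  deltas:
    - {"tx": 0,"ty": 0,"tz": 0,"ax": 0,"ay": 0,"az": 0,"claw": 10}
    - {"tx": 0,"ty": 0,"tz": 0,"ax": 0,"ay": 0,"az": 0,"claw": 45}
    - {"tx": 0,"ty": 0,"tz": 0,"ax": 0,"ay": 0,"az": 0,"claw": 45}
    - {"tx": 0,"ty": 0,"tz": 0,"ax": 0,"ay": 0,"az": 0,"claw": 45}
    - {"tx": 0,"ty": 0,"tz": 0,"ax": 0,"ay": 0,"az": 0,"claw": 45}
    - {"tx": 0,"ty": 0,"tz": -15,"ax": 0,"ay": 0,"az": 0,"claw": 55}
    - {"tx": 0,"ty": 0,"tz": -45,"ax": 0,"ay": 0,"az": 0,"claw": 55}
    - {"tx": 0,"ty": 0,"tz": -80,"ax": 0,"ay": 0,"az": 0,"claw": 55}
    - {"tx": 0,"ty": 0,"tz": -115,"ax": 0,"ay": 0,"az": 0,"claw": 55}
    - {"tx": 0,"ty": 0,"tz": -130,"ax": 0,"ay": 0,"az": 0,"claw": 55}
    - {"tx": 0,"ty": 0,"tz": -130,"ax": 0,"ay": 0,"az": 0,"claw": 55}

```text
time_s: 25.88
tcp_pos: [0.5278, 0.3161, 0.2492]
ee_rot: [[-0.281, -0.96, 0.008], [-0.96, 0.281, 0.006], [-0.008, -0.006, -1.0]]
wrist_force: [-0.2, 0.7, -0.4]
gripper_width: 0.634
gripper_force: 0.0
```

```bash
python3 -c "
from h import *
q=onslab(56,0); SH['cutter']=np.vstack([disc(.021,0)[:40],disc(.026,.012)+[0,0,.0],disc(.020,.13)*[1,1,1]])
C=np.vstack([disc(.021,0)]+[disc(.026,.07)[40:],disc(.026,.012)[40:],disc(.020,.13)[40:]])
for n in ('scene','side'):
    capture(n)
    for r in trace('cutter',n)[:1]: print(n,r['confidence'],fit('cutter',{n:r['mask'].astype(float)},list(q),.034,shape=C))
print(q)
goto(.5165,-.216,.245,163.7)"
```

```text
scene 0.58 (array([0.52603804, 0.31308572]), np.float64(0.8892736234449119))
[0.52617011 0.31492497]
t=26.08 T [ 511.1 -141.5   -2.1] A [ 0.0021 -0.0025 -0.0016] deg 0.2 j [ 46.  20.   0.  -0. -70. -62.] w 54.6
```

Emit:
servo_tool:
  deltas:
    - {"tx": 460,"ty": -127,"tz": 0,"ax": 0,"ay": 0,"az": 0,"claw": 55}
    - {"tx": 460,"ty": -127,"tz": 0,"ax": 0,"ay": 0,"az": 0,"claw": 55}
    - {"tx": 460,"ty": -127,"tz": 0,"ax": 0,"ay": 0,"az": 0,"claw": 55}
    - {"tx": 460,"ty": -127,"tz": 0,"ax": 0,"ay": 0,"az": 0,"claw": 55}
    - {"tx": 460,"ty": -127,"tz": 0,"ax": 0,"ay": 0,"az": 0,"claw": 55}
    - {"tx": 460,"ty": -127,"tz": 0,"ax": 0,"ay": 0,"az": 0,"claw": 55}
    - {"tx": 460,"ty": -127,"tz": 0,"ax": 0,"ay": 0,"az": 0,"claw": 55}
    - {"tx": 460,"ty": -127,"tz": 0,"ax": 0,"ay": 0,"az": 0,"claw": 55}
    - {"tx": 460,"ty": -127,"tz": 0,"ax": 0,"ay": 0,"az": 0,"claw": 55}
    - {"tx": 460,"ty": -127,"tz": 0,"ax": 0,"ay": 0,"az": 0,"claw": 55}
    - {"tx": 511,"ty": -141,"tz": 0,"ax": 0,"ay": 0,"az": 0,"claw": 55}
    - {"tx": 511,"ty": -141,"tz": 0,"ax": 0,"ay": 0,"az": 0,"claw": 55}

```text
time_s: 27.08
tcp_pos: [0.5163, -0.1871, 0.2421]
ee_rot: [[-0.282, -0.959, -0.003], [-0.959, 0.282, 0.0], [0.001, 0.003, -1.0]]
wrist_force: [1.5, 0.4, 0.1]
gripper_width: 0.634
gripper_force: 0.0
```

```bash
python3 -c "
from h import *
goto(.5165,-.216,.22,163.7)"
```

```text
t=27.08 T [27.7 -8.4 22. ] A [ 0.0031 -0.0005 -0.0012] deg 0.2 j [ -3.  14.  -8.  -0. -68. -13.] w 55.2
```

Emit:
servo_tool:
  deltas:
    - {"tx": 23,"ty": -7,"tz": 20,"ax": 0,"ay": 0,"az": 0,"claw": 55}
    - {"tx": 23,"ty": -7,"tz": 20,"ax": 0,"ay": 0,"az": 0,"claw": 55}
    - {"tx": 23,"ty": -7,"tz": 20,"ax": 0,"ay": 0,"az": 0,"claw": 55}
    - {"tx": 23,"ty": -7,"tz": 20,"ax": 0,"ay": 0,"az": 0,"claw": 55}

```text
time_s: 27.42
tcp_pos: [0.5173, -0.2091, 0.2227]
ee_rot: [[-0.282, -0.959, -0.002], [-0.959, 0.282, 0.0], [0.001, 0.002, -1.0]]
wrist_force: [-0.1, -0.2, -0.4]
gripper_width: 0.635
gripper_force: 0.0
```

```bash
python3 -c "
from h import *
s=sense(); im=capture('wrist')
S=disc(.026,.103); S=np.vstack([S,disc(.013,.115)[40:]])
for r in trace('setter','wrist')[:2]:
    m=r['mask']; v,u=np.where(m); print(r['confidence'],m.sum(),u.mean(),v.mean()); 
    f=fit('setter',{'wrist':m.astype(float)},[.5165,-.216],.01,s,shape=S[40:] if 0 else np.vstack([disc(.026,.103-.06)+[0,0,.06],disc(.013,.115)[40:]])); print(f)
cv2.imwrite('pics/w8.png',im)
goto(.5165,-.216,.083,163.7)"
```

```text
0.9 926 269.8952483801296 191.68574514038878
(array([ 0.51815331, -0.21767106]), np.float64(0.9583493878565658))
0.76 1175 366.3625531914894 174.10468085106382
(array([ 0.5165, -0.216 ]), np.float64(0.0))
t=27.52 T [  7.8  -0.6 140.9] A [-0.0003 -0.0001  0.0003] deg 0.0 j [ -5.  15.  -9.   0. -66. -11.] w 55.2
```

View pics/w8.png

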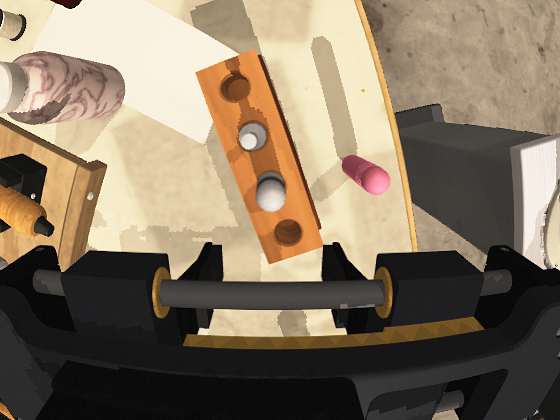

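The setter is at (270,190), with the decoy off to the right at (370,175). Descending onto the setter.

Emit:
servo_tool:
  deltas:
    - {"tx": 7.5,"ty": -1.6,"tz": 38,"ax": 0,"ay": 0,"az": 0,"claw": 50}
    - {"tx": 7.5,"ty": -1.6,"tz": 75,"ax": 0,"ay": 0,"az": 0,"claw": 50}
    - {"tx": 7.5,"ty": -1.6,"tz": 108,"ax": 0,"ay": 0,"az": 0,"claw": 50}
    - {"tx": 7.5,"ty": -1.6,"tz": 130,"ax": 0,"ay": 0,"az": 0,"claw": 50}
    - {"tx": 7.5,"ty": -1.6,"tz": 139,"ax": 0,"ay": 0,"az": 0,"claw": 50}
    - {"tx": 7.5,"ty": -1.6,"tz": 140,"ax": 0,"ay": 0,"az": 0,"claw": 50}
    - {"tx": 7.5,"ty": -1.6,"tz": 140,"ax": 0,"ay": 0,"az": 0,"claw": 50}

```text
time_s: 28.1
tcp_pos: [0.5183, -0.2164, 0.0847]
ee_rot: [[-0.28, -0.96, 0.001], [-0.96, 0.28, -0.001], [0.0, -0.002, -1.0]]
wrist_force: [0.2, -0.7, 0.2]
gripper_width: 0.573
gripper_force: 0.0
```

```bash
python3 -c "
from h import *
goto(.5178,-.217,.083,163.7)"
```

```text
t=28.10 T [0.7 0.3 1.7] A [-0.0015 -0.0003  0.0006] deg 0.1 j [ -6.  24. -19.   0. -47. -10.] w 49.9
```

Emit:
servo_tool:
  deltas:
    - {"tx": 0,"ty": 0,"tz": 0,"ax": 0,"ay": 0,"az": 0,"claw": 15}
    - {"tx": 0,"ty": 0,"tz": 0,"ax": 0,"ay": 0,"az": 0,"claw": 15}
    - {"tx": 0,"ty": 0,"tz": 0,"ax": 0,"ay": 0,"az": 0,"claw": 15}
    - {"tx": 0,"ty": 0,"tz": 0,"ax": 0,"ay": 0,"az": 0,"claw": 15}
    - {"tx": 0,"ty": 0,"tz": 0,"ax": 0,"ay": 0,"az": 0,"claw": 15}
    - {"tx": 0,"ty": 0,"tz": 0,"ax": 0,"ay": 0,"az": 0,"claw": 15}
    - {"tx": 0,"ty": 0,"tz": 0,"ax": 0,"ay": 0,"az": 0,"claw": 15}

```text
time_s: 28.68
tcp_pos: [0.5174, -0.217, 0.0844]
ee_rot: [[-0.282, -0.959, 0.001], [-0.959, 0.282, -0.0], [0.0, -0.001, -1.0]]
wrist_force: [-0.5, 1.0, 3.3]
gripper_width: 0.29
gripper_force: 30.0
```

```bash
python3 -c "
from h import *
s=sense();print(s['tcp_pos'],s['wrist_force'],s['moment'])
goto(.5178,-.217,.083,163.7)"
```

```text
[ 0.51737142 -0.21702772  0.08442011] [-0.49637563  0.96160702  3.34487701] [0.14508779 0.38395497 0.05871127]
t=28.68 T [-0.1 -0.4  1.4] A [-0.0008 -0.0002 -0.0011] deg 0.1 j [ -6.  24. -19.   0. -47. -10.] w 25.2
```

Emit:
servo_tool:
  deltas:
    - {"tx": 0,"ty": 0,"tz": -8,"ax": 0,"ay": 0,"az": 0,"claw": 15}
    - {"tx": 0,"ty": 0,"tz": -22,"ax": 0,"ay": 0,"az": 0,"claw": 15}
    - {"tx": 0,"ty": 0,"tz": -42,"ax": 0,"ay": 0,"az": 0,"claw": 15}
    - {"tx": 0,"ty": 0,"tz": -66,"ax": 0,"ay": 0,"az": 0,"claw": 15}
    - {"tx": 0,"ty": 0,"tz": -95,"ax": 0,"ay": 0,"az": 0,"claw": 15}
    - {"tx": 0,"ty": 0,"tz": -120,"ax": 0,"ay": 0,"az": 0,"claw": 15}
    - {"tx": 0,"ty": 0,"tz": -130,"ax": 0,"ay": 0,"az": 0,"claw": 15}
    - {"tx": 0,"ty": 0,"tz": -130,"ax": 0,"ay": 0,"az": 0,"claw": 15}

```text
time_s: 29.35
tcp_pos: [0.5182, -0.217, 0.2158]
ee_rot: [[-0.282, -0.959, 0.005], [-0.959, 0.282, -0.0], [-0.001, -0.005, -1.0]]
wrist_force: [0.6, 0.1, -4.3]
gripper_width: 0.29
gripper_force: 29.9
```

```bash
python3 -c "
from h import *
print(sense()['wrist_force'])
goto(*onslab(-56,45),.20,163.7)"
```

```text
[ 0.63220881  0.06373563 -4.27660147]
t=29.35 T [-394.5  167.8   15.4] A [-0.0046  0.0009 -0.0013] deg 0.3 j [ -6.  16.  -9.  -0. -64. -10.] w 25.2
```

Emit:
servo_tool:
  deltas:
    - {"tx": -394,"ty": 167,"tz": 13,"ax": 0,"ay": 0,"az": 0,"claw": 15}
    - {"tx": -394,"ty": 167,"tz": 13,"ax": 0,"ay": 0,"az": 0,"claw": 15}
    - {"tx": -394,"ty": 167,"tz": 13,"ax": 0,"ay": 0,"az": 0,"claw": 15}
    - {"tx": -394,"ty": 167,"tz": 13,"ax": 0,"ay": 0,"az": 0,"claw": 15}
    - {"tx": -394,"ty": 167,"tz": 13,"ax": 0,"ay": 0,"az": 0,"claw": 15}
    - {"tx": -394,"ty": 167,"tz": 13,"ax": 0,"ay": 0,"az": 0,"claw": 15}
    - {"tx": -394,"ty": 167,"tz": 13,"ax": 0,"ay": 0,"az": 0,"claw": 15}
    - {"tx": -394,"ty": 167,"tz": 13,"ax": 0,"ay": 0,"az": 0,"claw": 15}
    - {"tx": -394,"ty": 167,"tz": 13,"ax": 0,"ay": 0,"az": 0,"claw": 15}
    - {"tx": -394,"ty": 167,"tz": 13,"ax": 0,"ay": 0,"az": 0,"claw": 15}
    - {"tx": -394,"ty": 167,"tz": 13,"ax": 0,"ay": 0,"az": 0,"claw": 15}
    - {"tx": -394,"ty": 167,"tz": 13,"ax": 0,"ay": 0,"az": 0,"claw": 15}

```text
time_s: 30.35
tcp_pos: [0.4664, 0.2107, 0.1979]
ee_rot: [[-0.278, -0.961, -0.004], [-0.961, 0.278, -0.002], [0.003, 0.003, -1.0]]
wrist_force: [0.2, -1.0, -4.6]
gripper_width: 0.288
gripper_force: 30.0
```

```bash
python3 -c "
from h import *
q=onslab(-56,45)
cv2.imwrite('pics/w9.png',capture('wrist'))
for n in ('scene','side'):
    im=capture(n); cv2.imwrite(f'pics/{n}9.png',im)
    for r in trace('die_large',n)[:1]: print(n,fit('die_large',{n:r['mask'].astype(float)},list(q),.016))
goto(*q,.15,163.7)"
```

```text
scene (array([0.46856451, 0.20956981]), np.float64(0.9288836498024723))
side (array([0.46481478, 0.20806746]), np.float64(0.9095110002404425))
t=30.60 T [-2.4 -0.3 49.8] A [ 0.0014 -0.0016 -0.0031] deg 0.2 j [ 42.  12. -17.  -0. -61. -59.] w 25.2
```

View pics/w9.png

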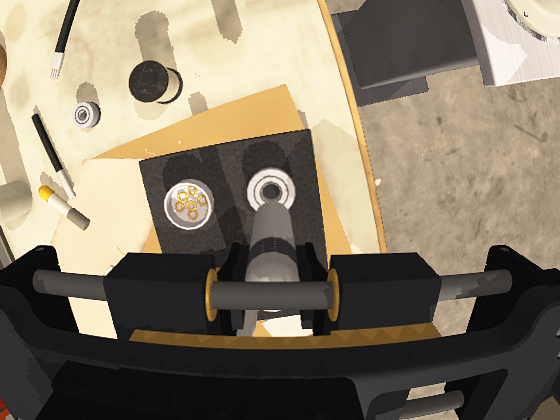

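The wrist view shows the die hole at (271,190), with the setter nose just above it at about (270,205). I'll compare them in this one camera.

```bash
python3 -c "
from h import *
s=sense(); im=capture('wrist'); M=np.array(s['ee_rot']); t=np.array(s['tcp_pos'])
for r in trace('die_large','wrist')[:1]:
    f=fit('die_large',{'wrist':r['mask'].astype(float)},[.4685,.209],.016,s); print('die wrist',f)
print('hole',onplane('wrist',271,190,.038,s))
P=[t+M@[0,0,z] for z in (-.02,.0,.02,.04,.064,.074)]; print(proj('wrist',P,s).round(1))
cv2.imwrite('pics/c9.png',cv2.resize(im[150:300,200:340],(560,600),interpolation=cv2.INTER_CUBIC)); print(t)"
```

```text
die wrist (array([0.4689995 , 0.20973539]), np.float64(0.7053621662460415))
hole [0.46945843 0.20474598 0.038     ]
[[274.9 276.3]
 [274.6 259.1]
 [274.4 245. ]
 [274.2 233.3]
 [274.  221.7]
 [273.9 217.5]]
[0.46760669 0.20674023 0.19983442]
```

View pics/c9.png

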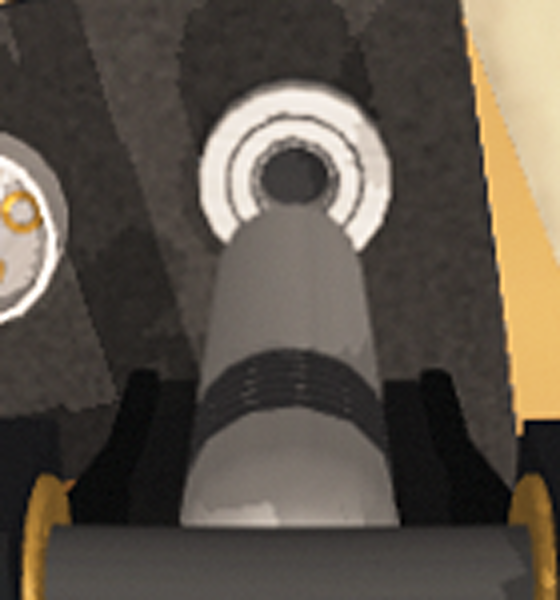

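The rod axis and the hole line up to within about 1 mm. Descending to just above the die.

Emit:
servo_tool:
  deltas:
    - {"tx": -1.8,"ty": 0,"tz": 35,"ax": 0.001,"ay": -0.001,"az": -0.003,"claw": 15}
    - {"tx": -1.8,"ty": 0,"tz": 62,"ax": 0.001,"ay": -0.001,"az": -0.003,"claw": 15}
    - {"tx": -1.8,"ty": 0,"tz": 77,"ax": 0.001,"ay": -0.001,"az": -0.003,"claw": 15}
    - {"tx": -1.8,"ty": 0,"tz": 82,"ax": 0.001,"ay": -0.001,"az": -0.003,"claw": 15}
    - {"tx": -1.8,"ty": 0,"tz": 82,"ax": 0.001,"ay": -0.001,"az": -0.003,"claw": 15}
    - {"tx": -1.8,"ty": 0,"tz": 82,"ax": 0.001,"ay": -0.001,"az": -0.003,"claw": 15}

```text
time_s: 31.2
tcp_pos: [0.4695, 0.21, 0.1197]
ee_rot: [[-0.279, -0.96, 0.003], [-0.96, 0.279, 0.001], [-0.002, -0.002, -1.0]]
wrist_force: [-0.2, -0.3, -3.7]
gripper_width: 0.295
gripper_force: 30.0
```

```bash
python3 -c "
from h import *
goto(*onslab(-56,45),.1035,163.7); print(sense()['wrist_force'])
a=capture('scene');b=capture('side'); q=onslab(-56,45)
P=proj('scene',[[*q,.06]])[0].astype(int); Q=proj('side',[[*q,.06]])[0].astype(int)
c=lambda im,p: cv2.resize(im[p[1]-50:p[1]+50,p[0]-33:p[0]+33],(396,600),interpolation=cv2.INTER_CUBIC)
cv2.imwrite('pics/c10.png',np.hstack([c(a,P),c(b,Q)]))"
```

```text
t=31.20 T [ 1.4  0.6 16.2] A [-0.0025  0.0022  0.0014] deg 0.2 j [ 42.  17. -23.   0. -49. -59.] w 25.6
[-0.18887993 -0.30401664 -3.69288808]
```

View pics/c10.png

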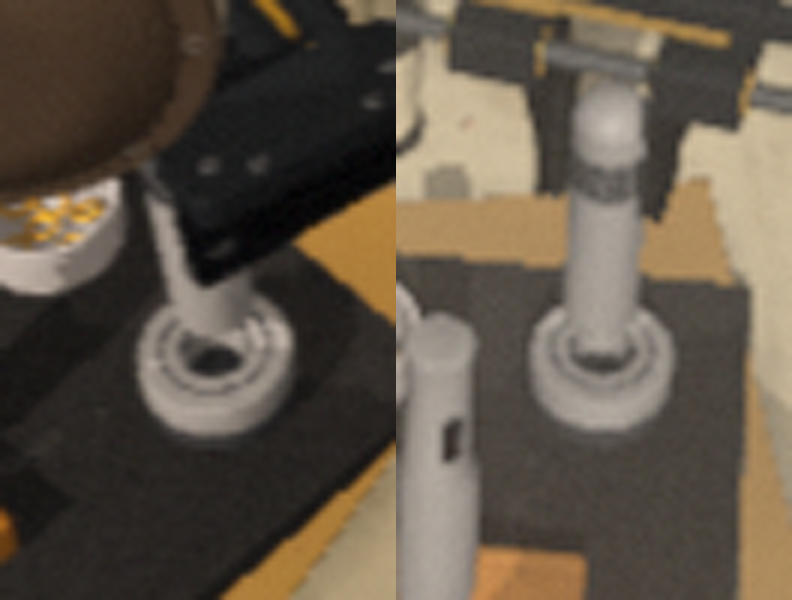

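The nose is centred over the hole in both views. Lowering it in.

Emit:
servo_tool:
  deltas:
    - {"tx": 0.8,"ty": 0.3,"tz": 4,"ax": 0,"ay": 0,"az": 0,"claw": 15}
    - {"tx": 0.8,"ty": 0.3,"tz": 8,"ax": 0,"ay": 0,"az": 0,"claw": 15}
    - {"tx": 0.8,"ty": 0.3,"tz": 12,"ax": 0,"ay": 0,"az": 0,"claw": 15}
    - {"tx": 0.8,"ty": 0.3,"tz": 14,"ax": 0,"ay": 0,"az": 0,"claw": 15}
    - {"tx": 0.8,"ty": 0.3,"tz": 14,"ax": 0,"ay": 0,"az": 0,"claw": 15}

```text
time_s: 31.72
tcp_pos: [0.4687, 0.2101, 0.1062]
ee_rot: [[-0.278, -0.961, 0.003], [-0.961, 0.278, 0.002], [-0.003, -0.003, -1.0]]
wrist_force: [-2.1, 1.1, 4.1]
gripper_width: 0.293
gripper_force: 30.0
```

```bash
python3 -c "
from h import *
goto(*onslab(-56,45),.1024,163.7); print(sense()['wrist_force'])"
```

```text
t=31.72 T [ 1.2 -0.1  3.8] A [-0.0026  0.0025  0.0027] deg 0.3 j [ 42.  18. -24.   0. -47. -58.] w 25.5
[-2.08134647  1.08917755  4.07267505]
```

Emit:
servo_tool:
  deltas:
    - {"tx": 0.8,"ty": 0,"tz": 0.5,"ax": -0.002,"ay": 0.002,"az": 0,"claw": 15}
    - {"tx": 0.8,"ty": 0,"tz": 1.5,"ax": -0.002,"ay": 0.002,"az": 0,"claw": 15}
    - {"tx": 0.8,"ty": 0,"tz": 1.5,"ax": -0.002,"ay": 0.002,"az": 0,"claw": 15}

```text
time_s: 31.97
tcp_pos: [0.4684, 0.2095, 0.1036]
ee_rot: [[-0.279, -0.96, 0.001], [-0.96, 0.279, 0.001], [-0.002, -0.0, -1.0]]
wrist_force: [0.9, 2.0, -5.0]
gripper_width: 0.292
gripper_force: 30.0
```

```bash
python3 -c "
from h import *
goto(*onslab(-56,45),.1024,163.7); s=sense();print(s['wrist_force'],s['moment'])
S=np.vstack([disc(.026,.103-.01)+[0,0,.01],disc(.013,.115)[40:]])
capture('side');q=onslab(-56,45)
for r in trace('setter','side')[:2]:
  m=r['mask'].astype(float); v,u=np.where(m>0); print(r['confidence'],v.min(),v.max(),u.min(),u.max())
for z in (.028,.032,.036): print(z, proj('side',[[*q,z+.115],[*q,z+.087]]).round(1).tolist())
"
```

```text
t=31.97 T [ 0.6 -0.2  1.2] A [-0.0004  0.0016  0.002 ] deg 0.1 j [ 42.  18. -24.  -0. -47. -58.] w 25.4
[ 0.87112956  2.01473766 -5.01399063] [ 0.69684264 -0.09545752 -0.03716155]
0.63 243 284 308 321
0.028 [[315.3, 246.2], [314.6, 256.1]]
0.032 [[315.4, 244.7], [314.7, 254.7]]
0.036 [[315.6, 243.3], [314.8, 253.3]]
```

It slipped past an edge and is hanging free again. Continuing down to the shoulder.

Emit:
servo_tool:
  deltas:
    - {"tx": 0.4,"ty": 0,"tz": 0.8,"ax": 0,"ay": 0.001,"az": 0,"claw": 15}
    - {"tx": 0.4,"ty": 0,"tz": 1.6,"ax": 0,"ay": 0.001,"az": 0,"claw": 15}
    - {"tx": 0.4,"ty": 0,"tz": 2,"ax": 0,"ay": 0.001,"az": 0,"claw": 15}
    - {"tx": 0.4,"ty": 0,"tz": 2,"ax": 0,"ay": 0.001,"az": 0,"claw": 15}

```text
time_s: 32.4
tcp_pos: [0.4685, 0.209, 0.1026]
ee_rot: [[-0.278, -0.96, 0.001], [-0.96, 0.278, -0.0], [-0.0, -0.001, -1.0]]
wrist_force: [-2.3, 3.0, 5.1]
gripper_width: 0.284
gripper_force: 30.0
```

```bash
python3 -c "
from h import *
goto(*onslab(-56,45),.1024,163.7); s=sense();print(s['wrist_force'],s['moment'])"
```

```text
t=32.40 T [ 0.2 -0.   0.2] A [-0.0007  0.0001  0.0024] deg 0.1 j [ 42.  18. -25.   0. -47. -58.] w 24.7
[-2.29063729  3.0357643   5.1283811 ] [ 0.99098216  0.72250594 -0.01638989]
```

At the home height with contact. Releasing and backing straight up.

Emit:
servo_tool:
  deltas:
    - {"tx": 0,"ty": 0,"tz": 0.3,"ax": 0,"ay": 0,"az": 0,"claw": 15}
    - {"tx": 0,"ty": 0,"tz": 0,"ax": 0,"ay": 0,"az": 0,"claw": 30}
    - {"tx": 0,"ty": 0,"tz": 0,"ax": 0,"ay": 0,"az": 0,"claw": 50}
    - {"tx": 0,"ty": 0,"tz": 0,"ax": 0,"ay": 0,"az": 0,"claw": 50}
    - {"tx": 0,"ty": 0,"tz": 0,"ax": 0,"ay": 0,"az": 0,"claw": 50}
    - {"tx": 0,"ty": 0,"tz": 0,"ax": 0,"ay": 0,"az": 0,"claw": 50}
    - {"tx": 0,"ty": 0,"tz": -15,"ax": 0,"ay": 0,"az": 0,"claw": 50}
    - {"tx": 0,"ty": 0,"tz": -45,"ax": 0,"ay": 0,"az": 0,"claw": 55}
    - {"tx": 0,"ty": 0,"tz": -80,"ax": 0,"ay": 0,"az": 0,"claw": 55}
    - {"tx": 0,"ty": 0,"tz": -115,"ax": 0,"ay": 0,"az": 0,"claw": 55}
    - {"tx": 0,"ty": 0,"tz": -150,"ax": 0,"ay": 0,"az": 0,"claw": 55}
    - {"tx": 0,"ty": 0,"tz": -150,"ax": 0,"ay": 0,"az": 0,"claw": 55}

```text
time_s: 33.4
tcp_pos: [0.4714, 0.21, 0.259]
ee_rot: [[-0.278, -0.961, 0.011], [-0.961, 0.278, 0.005], [-0.008, -0.009, -1.0]]
wrist_force: [0.7, 0.7, 0.8]
gripper_width: 0.633
gripper_force: 0.0
```

Emit:
servo_tool:
  deltas:
    - {"tx": 50,"ty": 0,"tz": 0,"ax": 0,"ay": 0,"az": 0,"claw": 55}
    - {"tx": 100,"ty": 0,"tz": 0,"ax": 0,"ay": 0,"az": 0,"claw": 55}
    - {"tx": 150,"ty": 0,"tz": 0,"ax": 0,"ay": 0,"az": 0,"claw": 55}
    - {"tx": 180,"ty": 0,"tz": 0,"ax": 0,"ay": 0,"az": 0,"claw": 55}
    - {"tx": 180,"ty": 0,"tz": 0,"ax": 0,"ay": 0,"az": 0,"claw": 55}
    - {"tx": 180,"ty": 0,"tz": 0,"ax": 0,"ay": 0,"az": 0,"claw": 55}

```text
time_s: 33.9
tcp_pos: [0.4162, 0.033, 0.2515]
ee_rot: [[-0.283, -0.959, -0.002], [-0.959, 0.283, -0.002], [0.002, 0.001, -1.0]]
wrist_force: [0.3, -0.4, 1.0]
gripper_width: 0.633
gripper_force: 0.0
```

```bash
python3 - <<'E'
from h import *
C=np.vstack([disc(.021,0)]+[disc(.026,.07)[40:],disc(.026,.012)[40:],disc(.020,.13)[40:]])
S=np.vstack([disc(.026,.103-.01)+[0,0,.01],disc(.013,.115)[40:]])
d=onslab(-56,45);t=onslab(-56,-45);b=onslab(56,0)
print(d,t,b)
for n in ('scene','side'):
    capture(n)
    for l,q,z,sh in (('setter',d,.028,S),('cutter',b,.034,C),('block',[*b,SY],.016,None),('die_large',d,.016,None),('tin',t,.016,None)):
        for r in trace(l,n)[:2]:
            m=r['mask'].astype(float)
            if l=='setter':
                print('  setter z fit',[(zz,round(fit(l,{n:m},list(q),zz,shape=sh)[1],3)) for zz in (.022,.028,.034,.04)])
            p,i=fit(l,{n:m},list(q),z,shape=sh)
            if i>.1: print(n,l,round(r['confidence'],2),p.round(4),round(i,3))
    P=proj(n,[[*d,.028],[*d,.143],[*b,.034],[*b,.164]]).round(0); print(P.tolist())
E
```

```text
[0.46853125 0.20887422] [0.55792853 0.19847583] [0.52617011 0.31492497]
  setter z fit [(0.022, np.float64(0.0)), (0.028, np.float64(0.0)), (0.034, np.float64(0.0)), (0.04, np.float64(0.0))]
  setter z fit [(0.022, np.float64(0.928)), (0.028, np.float64(0.915)), (0.034, np.float64(0.906)), (0.04, np.float64(0.893))]
scene setter 0.63 [0.4708 0.204 ] 0.915
scene cutter 0.73 [0.5265 0.313 ] 0.908
scene block 0.74 [0.529  0.3147 1.4429] 0.692
scene die_large 0.73 [0.4692 0.2094] 0.666
scene die_large 0.31 [0.4455 0.3087] 0.101
scene tin 0.84 [0.559  0.1983] 0.952
[[233.0, 298.0], [226.0, 261.0], [171.0, 319.0], [156.0, 276.0]]
  setter z fit [(0.022, np.float64(0.949)), (0.028, np.float64(0.944)), (0.034, np.float64(0.938)), (0.04, np.float64(0.934))]
side setter 0.89 [0.4656 0.203 ] 0.944
  setter z fit [(0.022, np.float64(0.0)), (0.028, np.float64(0.0)), (0.034, np.float64(0.0)), (0.04, np.float64(0.0))]
side cutter 0.64 [0.5237 0.311 ] 0.819
side block 0.86 [0.5237 0.3126 1.479 ] 0.803
side die_large 0.65 [0.4659 0.2074] 0.728
[[312.0, 285.0], [315.0, 246.0], [285.0, 326.0], [286.0, 281.0]]
```

```bash
python3 - <<'E'
from h import *
d=onslab(-56,45)
S=np.vstack([disc(.026,.103-.01)+[0,0,.01],disc(.024,.108)[40:],disc(.018,.112)[40:],disc(.008,.115)[40:]])
for n in ('scene','side'):
    im=capture(n)
    m=max((r['mask'] for r in trace('setter',n)),key=lambda m:m[int(proj(n,[[*d,.1]])[0,1]),int(proj(n,[[*d,.1]])[0,0])])
    v,u=np.where(m); print(n,'mask v',v.min(),v.max(),'u',u.min(),u.max())
    for row in range(v.min()+3,v.max(),8): print('  row',row,u[v==row].min(),u[v==row].max(),end='')
    print()
    for z in (.028,.034):
        h=hullmask(proj(n,S+[*d,z]))>.5; a,b=np.where(h); print('  pred z',z,'v',a.min(),a.max(),'u',b.min(),b.max(),[(r,b[a==r].min(),b[a==r].max()) for r in range(v.min()+3,v.max(),8) if (a==r).any()])
E
```

```text
scene mask v 257 299 u 222 239
  row 260 223 233  row 268 222 235  row 276 224 236  row 284 225 238  row 292 226 239
  pred z 0.028 v 258 301 u 220 239 [(260, np.int64(222), np.int64(232)), (268, np.int64(220), np.int64(234)), (276, np.int64(222), np.int64(236)), (284, np.int64(223), np.int64(237)), (292, np.int64(225), np.int64(238))]
  pred z 0.034 v 256 299 u 219 238 [(260, np.int64(220), np.int64(233)), (268, np.int64(220), np.int64(235)), (276, np.int64(222), np.int64(236)), (284, np.int64(223), np.int64(237)), (292, np.int64(225), np.int64(238))]
side mask v 243 284 u 308 322
  row 246 311 322  row 254 310 322  row 262 309 321  row 270 308 321  row 278 308 320
  pred z 0.028 v 244 286 u 307 321 [(246, np.int64(311), np.int64(319)), (254, np.int64(308), np.int64(321)), (262, np.int64(308), np.int64(320)), (270, np.int64(307), np.int64(320)), (278, np.int64(307), np.int64(319))]
  pred z 0.034 v 242 284 u 307 322 [(246, np.int64(309), np.int64(321)), (254, np.int64(308), np.int64(321)), (262, np.int64(308), np.int64(320)), (270, np.int64(307), np.int64(320)), (278, np.int64(307), np.int64(319))]
```

```bash
python3 -c "
from station import *
print(finish_job())"
```

```text
the job is handed in; nothing more can be done
None
```

I set up the slab as asked, in the order asked, and handed the job in at about 35 s with no drops; the setter being fully home rests on arm height and contact force, since the cameras couldn't resolve it to better than about 3 mm, and I viewed 16 pictures, over the limit of 14.

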